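# Gauge the gingerbread bars and pack them by height

## Task

Move the jam jar off the board and stand it on the red coaster. Then stand the thickness gauge squarely across each gingerbread bar where it lies on the board, both legs flat on the board and the foot on the middle of the bar, for a second, taking the bars in order of their icing stripes (fewest first, not every number is there). At the end the bars lower than 30 mm must lie flat in the green tin, the higher ones flat on the marble slab (none on top of another), the gauge must stand on its cork mat again and the jar on the coaster; leave everything else on the table alone.

Things in the scene. Friction and masses are not known exactly. Their poses are not given: they have to be found in the camera images.
- bar1: dark brown gingerbread bar, 90 mm long (its x) by 40 mm wide (its y), marked by 1 white icing stripe 9 mm wide across its top, 20 mm apart, counted from its +x end (flat, nothing to feel). Hard, flat-topped, about 90 g. Origin: centre of its underside, z up. It is either 22 mm (flat) or 36 mm (risen) high; which of the two is to be found with the gauge. Always present.
- bar2: dark brown gingerbread bar, 90 mm long (its x) by 40 mm wide (its y), marked by 2 white icing stripes 9 mm wide across its top, 20 mm apart, counted from its +x end (flat, nothing to feel). Hard, flat-topped, about 90 g. Origin: centre of its underside, z up. It is either 22 mm (flat) or 36 mm (risen) high; which of the two is to be found with the gauge. May be absent.
- bar3: dark brown gingerbread bar, 90 mm long (its x) by 40 mm wide (its y), marked by 3 white icing stripes 9 mm wide across its top, 20 mm apart, counted from its +x end (flat, nothing to feel). Hard, flat-topped, about 90 g. Origin: centre of its underside, z up. It is either 22 mm (flat) or 36 mm (risen) high; which of the two is to be found with the gauge. May be absent.
- bar4: dark brown gingerbread bar, 90 mm long (its x) by 40 mm wide (its y), marked by 4 white icing stripes 9 mm wide across its top, 20 mm apart, counted from its +x end (flat, nothing to feel). Hard, flat-topped, about 90 g. Origin: centre of its underside, z up. It is either 22 mm (flat) or 36 mm (risen) high; which of the two is to be found with the gauge. May be absent.
- jar: closed amber jam jar with a red lid, upright cylinder 58 mm across (lid), 56 mm (glass, below 76 mm), 100 mm high, about 300 g; at the start it stands on the board close beside bar 1, where a leg of the gauge must go. Origin: centre of its underside.
- coaster: fixed round red coaster, 110 mm across, 6 mm thick, on the table. Origin: centre of its underside.
- gauge: loose bridge gauge, 450 g, same either way round: blue beam (30 mm in x, 84 in y, 50 to 80 mm above the soles) on two legs (36 mm in x, 12 in y, 60 apart inside). Bars fit between the legs, length along its x. Grasp the beam, fingers closing along its x, tips 44 mm or more above the soles. Origin: midway between the legs at sole level, z up. Starts on its mat.
- foot (a joint): the gauge's foot sliding up, in m: 0 hanging free, underside 12 mm above the soles; with the legs flat, part height = 12 mm + this (10 mm on a flat bar, 24 on a risen one). Sprung down (0.5 N at 0, 50 N/m; the gauge's weight keeps it seated), travel 36 mm. Steel disc 24 mm across; a red button on its stem, its top 10 mm over the beam's at 0, rises with it.
- foot_tip (a point): centre of the underside of the gauge's foot
- mat: fixed cork mat, 120 x 120 mm, 6 mm thick, the gauge's place. Origin: centre of its underside.
- board: fixed light wooden board, 320 (x) x 320 (y) mm, 12 mm thick, on which the bars lie. Origin: centre of its underside.
- tin: fixed open green tin, 150 (x) x 190 (y) mm outside, walls 28 mm high and 4 mm thick, floor 4 mm thick; for bars lower than 30 mm (never more than two; two fit side by side, each with its length along x, at y = -38 and +38 mm). Origin: centre of its underside.
- platter: fixed white marble slab, 160 (x) x 190 (y) mm, 10 mm thick, no rim; for the bars higher than 30 mm (never more than two). Origin: centre of its underside.
- tealight1: bystander: a tea light, to be left alone
- tealight2: bystander: a tea light, to be left alone
- cutter: bystander: the copper cutter, to be left alone
- mug: bystander: the mug, to be left alone
- sifter: bystander: the sifter, to be left alone
- spice: bystander: the spice jar, to be left alone
- spoon: bystander: the spoon, to be left alone
Mind the look-alikes: they are no part of the job. Leave any purple look-alike of the bar4 alone.

How it is judged:
On the way, in this order (a step that is already met when the one before it is completed fails the run):
1. the jar stands upright on the red coaster (horizontal distance between jar and coaster below 0.03 m and z of jar in the frame of coaster between 0.002 and 0.011 m and angle between jar's own z axis and vertical below 0.1 rad and linear speed of jar below 0.03 m/s), for 0.3 s.
2. the gauge stands with both legs flat on the board across the bar with 1 stripe, its foot resting on the bar's top near the middle (horizontal distance between foot_tip and bar1 below 0.03 m and z of foot_tip in the frame of bar1 between 0.018 and 0.025 m and z of gauge in the frame of bar1 between -0.004 and 0.0035 m and angle between the z axis of gauge and the z axis of bar1, either way round below 0.06 rad and z of bar1 in the frame of board between 0.008 and 0.016 m and angle between bar1's own z axis and vertical below 0.08 rad), for 0.3 s.
3. the gauge stands with both legs flat on the board across the bar with 2 stripes, its foot resting on the bar's top near the middle (horizontal distance between foot_tip and bar2 below 0.03 m and z of foot_tip in the frame of bar2 between 0.032 and 0.039 m and z of gauge in the frame of bar2 between -0.004 and 0.0035 m and angle between the z axis of gauge and the z axis of bar2, either way round below 0.06 rad and z of bar2 in the frame of board between 0.008 and 0.016 m and angle between bar2's own z axis and vertical below 0.08 rad), for 0.3 s.
4. the gauge stands with both legs flat on the board across the bar with 3 stripes, its foot resting on the bar's top near the middle (horizontal distance between foot_tip and bar3 below 0.03 m and z of foot_tip in the frame of bar3 between 0.032 and 0.039 m and z of gauge in the frame of bar3 between -0.004 and 0.0035 m and angle between the z axis of gauge and the z axis of bar3, either way round below 0.06 rad and z of bar3 in the frame of board between 0.008 and 0.016 m and angle between bar3's own z axis and vertical below 0.08 rad), for 0.3 s.
5. the gauge stands with both legs flat on the board across the bar with 4 stripes, its foot resting on the bar's top near the middle (horizontal distance between foot_tip and bar4 below 0.03 m and z of foot_tip in the frame of bar4 between 0.018 and 0.025 m and z of gauge in the frame of bar4 between -0.004 and 0.0035 m and angle between the z axis of gauge and the z axis of bar4, either way round below 0.06 rad and z of bar4 in the frame of board between 0.008 and 0.016 m and angle between bar4's own z axis and vertical below 0.08 rad), for 0.3 s.
At the end, for the whole second after the job is handed in: Jar upright on the coaster (within 30 mm of its centre); gauge upright on the cork mat (within 45 mm of its centre); every 22 mm bar flat on the tin's floor, every 36 mm bar flat on the slab, its centre within 65 mm (x) and 90 mm (y) of the slab's; all at rest (all of step 1 and horizontal distance between gauge and mat below 0.045 m and z of gauge in the frame of mat between 0.002 and 0.011 m and angle between each of gauge, bar1, bar2, bar3, bar4's own z axis and vertical below 0.1 rad and linear speed of each of gauge, bar1, bar2, bar3, bar4 below 0.03 m/s and x of bar1 in the frame of tin between -0.05 and 0.05 m and y of bar1 in the frame of tin between -0.075 and 0.075 m and z of bar1 in the frame of tin between 0.001 and 0.009 m and x of bar2 in the frame of platter between -0.065 and 0.065 m and y of bar2 in the frame of platter between -0.09 and 0.09 m and z of bar2 in the frame of platter between 0.006 and 0.0145 m and x of bar3 in the frame of platter between -0.065 and 0.065 m and y of bar3 in the frame of platter between -0.09 and 0.09 m and z of bar3 in the frame of platter between 0.006 and 0.0145 m and x of bar4 in the frame of tin between -0.05 and 0.05 m and y of bar4 in the frame of tin between -0.075 and 0.075 m and z of bar4 in the frame of tin between 0.001 and 0.009 m); the robot touches nothing.
It fails at once if something else on the table (tea light, cutter, mug, sifter, spice jar, spoon) was pushed more than 40 mm from its place (distance of any of tealight1, tealight2, cutter, mug, sifter, spice, spoon from where it was at the start of the episode above 0.04 m).
Of bar2, bar3, bar4 only 2 to 3 are there at a start; the rules pass over those that are not, and their reading is None.
At some moment in a run one of bar1, bar2, bar3, bar4 may be knocked a few centimetres aside while the robot is not near it.
It also fails if it takes over 210 s, if anything falls off the work surface, if the arm or the gripper's body presses on something with over 40 N, if the wrist force passes 120 N, or if a joint passes its speed limit or range.

## Robot

A 6-joint arm with a two-finger parallel gripper is mounted at the origin on the work surface. World frame = base frame: x ahead of the robot, y to its left, z up, the work surface at z = 0. Lengths are in m, angles in rad, forces in N, time in s.
With the tool pointing down it reaches from about 0.275 to 0.75 m from the base axis. Payload 10.2 kg.
Tool frame: the origin (TCP) lies at the very end of the fingers, on their centre line; the grasp point (between the pads) lies 19 mm behind it; z points along the fingers, x is the direction in which the jaws open and shut, and the axes are right-handed (so a half turn about z gives the same grasp; the last joint's range is limited). The gripper opens to 85 mm and grips with 20 to 120 N. Pads are 22 mm wide; open, the fingers measure 114 mm over their backs; the gripper's body (76 mm by 85 mm) begins 54 mm behind the grasp point. The pads swing forward as they close: fully open they stand 13 mm farther back than shut.
Start: joints at [1.083, 0.313, 1.498, -0, 1.331, -0.223], TCP at [0.137, 0.507, 0.199] pointing down, gripper open.
Joint ranges: [-2.94, 2.94], [-0.97, 2.17], [0.19, 2.56], [-1.23, 4.37], [0.02, 3.11], [-2.88, 2.88]. Speed limits (rad/s): [2.39, 2.39, 3.01, 3.14, 3.14, 3.14].

## Interface

Orientations are given as a rotation vector (axis times angle).
In Python, from cell import manip gives the robot as it stands.
- The arm moves only by the tool apply_moves, never from a script. Its arguments are lists of equal length, an entry for each row: "hand": the closure in counts, from 0 (fully open) to 255 (shut); "offset": the shift along the tool's x, y, z in units of 50 mm (1.0 is 50 mm), a list of three; "delta_rot": the turn, a rotation vector about the tool's x, y, z in units of 8 degrees (1.0 is 8 degrees), a list of three. A call has 1 to 12 rows; each row shifts and turns the commanded pose from where the row before left it, along the tool's axes as they then stand; what a row does not reach is not made up. A row lasts 1/8 s, in which the tool goes at most 62.5 mm and 10.7 degrees, less where a joint would pass 70% of its speed; a pose out of reach is approached as far as the arm can. A call is refused whole if a number of a shift passes 1 or a number of a turn 1, either way. A call with a gripper value outside its range is refused whole. The fingers move at their own pace and stop on an object; "squeeze" is the grip in N (left out, the last holds). Time passes only in rows, so rows that do not move let the fingers close. It gives the time, the measured TCP pose, the force and the opening at its end, in the units of the state.
- manip.sense(): the state, without advancing time (a new reading comes with each control period).
- manip.capture(name): name is "scene" or "side" or "wrist"; returns (picture, depth): 480x640x3 uint8, red, green, blue; 480x640 float32, m along the optical axis (not along the pixel's ray), 0 where there is no reading.
- manip.camera_info(name): a dict with "fov_y" (degrees; the focal length in pixels is half the picture's height over the tangent of half this angle, whatever the lens; pixels are square), "cx", "cy" (the principal point, pixels), "k1" (the pictures are not rectified: a ray, as slopes to the right and down, at radius r is drawn at 1 + k1 r^2 times it, then the intrinsics apply), "position" and "attitude" of the camera in the world. Camera axes: x right, y down, z forward; pixel columns grow to the right and rows downward; lengths in m; the calibration is good to about 2 mm. A picture is of the moment at which its call begins: read the wrist's pose just before it. camera_info takes no time and is no camera call; for the wrist camera it gives the pose at the moment of the call.
- manip.sign_off(): hands the job in, once; it reports no verdict.
The state is a dict: "time_s": time; "joints": joint angles; "dq": joint speeds; "joint_efforts": joint torques, N m; "tool_pos": TCP position; "tcp_rot": TCP orientation; "force": force on the tool from outside, world axes, zero at the start; "torque": the same for the moment, N m; "gripper_width": finger opening in m.
Only numpy, scipy, OpenCV 4.12 (cv2) and the standard library are available. Lean on these libraries where they do the work, as an engineer would, in place of code of your own. Each camera call takes 0.05 s, during which the arm holds its last target.

## Working session

There is one attempt and no reset: what is moved stays moved. The work goes in short steps, Python scripts to look and compute and a tool call to move; the robot and the scene stay as the last step left them, time stands still between calls to the robot, and variables do not carry over. Pictures are saved under pics/ and viewed, and the job is handed in when it is done.

Besides the shell and the picture viewer there is one more tool, called after "Call:" as name(argument=value, ...) on one line, values as JSON. apply_moves: Moves the arm, as the interface text tells. Its arguments: {"type":"object","properties":{"hand":{"type":"array","items":{"type":"number"}},"offset":{"type":"array","items":{"type":"array","items":{"type":"number"}}},"delta_rot":{"type":"array","items":{"type":"array","items":{"type":"number"}}},"squeeze":{"type":"number"}},"required":["hand","offset","delta_rot"]}

```bash
ls; mkdir -p pics
python3 - <<'E'
from cell import manip
import cv2
print(manip.sense())
for n in ("scene","side","wrist"):
    print(n,manip.camera_info(n))
    p,d=manip.capture(n)
    cv2.imwrite(f"pics/{n}0.png",p[:,:,::-1])
    import numpy as np
    np.save(f"pics/{n}0_d.npy",d)
E
```

```text
pics
{'time_s': 0.0, 'joints': array([ 1.08264470e+00,  3.13441826e-01,  1.49840949e+00, -1.27437936e-05,
        1.33101512e+00, -2.23406713e-01]), 'dq': array([-0.00055689, -0.00196056, -0.00027849, -0.00205841,  0.00099448,
        0.00022198]), 'joint_efforts': array([ 3.00468118e-04, -4.12269187e+01, -2.59737110e+01, -2.03476702e-04,
        4.26115395e-03,  4.36753908e-05]), 'tool_pos': array([0.13725185, 0.50644005, 0.19884967]), 'tcp_rot': array([ 2.49477331e+00,  1.90848192e+00, -1.81061980e-03]), 'force': array([0.32790291, 0.08328982, 0.33488316]), 'torque': array([-0.02333593, -0.0198911 , -0.01652934]), 'gripper_width': 0.08545719845720837}
scene {'fov_y': 46.13799607244289, 'cx': 319.4388902702659, 'cy': 239.04578737820253, 'k1': -0.027313122991565568, 'position': array([1.33748294, 0.13831301, 0.9706555 ]), 'attitude': array([-1.63428954, -1.97769648,  0.79104153])}
side {'fov_y': 46.183541951555135, 'cx': 310.79682883678873, 'cy': 237.37077329482392, 'k1': -0.09492865337277154, 'position': array([0.40038685, 1.1033616 , 0.67864822]), 'attitude': array([-0.11467866,  2.6761633 , -1.5696557 ])}
wrist {'fov_y': 58.494295855426046, 'cx': 319.1550677901643, 'cy': 234.06392384819821, 'k1': -0.10453284012145218, 'position': array([0.06504921, 0.52549616, 0.37441648]), 'attitude': array([2.30125767, 1.76079111, 0.25976236])}
```

View pics/scene0.png

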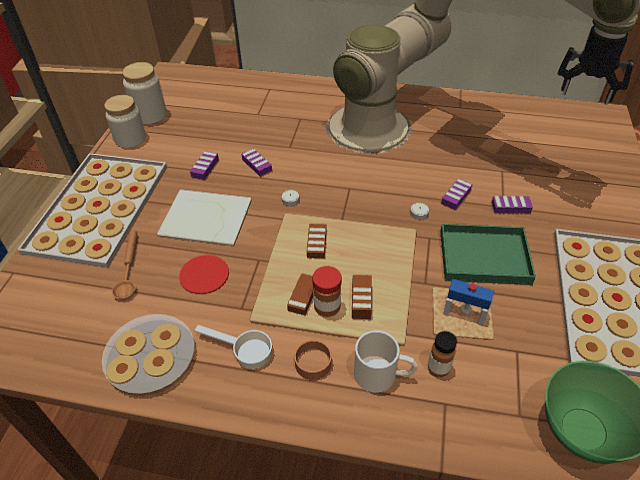

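View pics/side0.png

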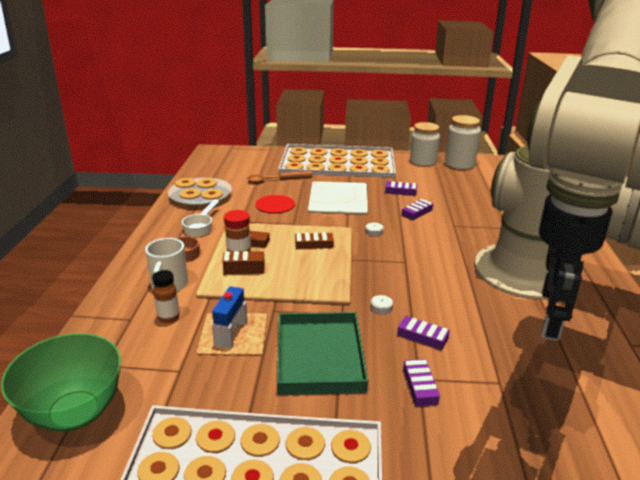

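View pics/wrist0.png

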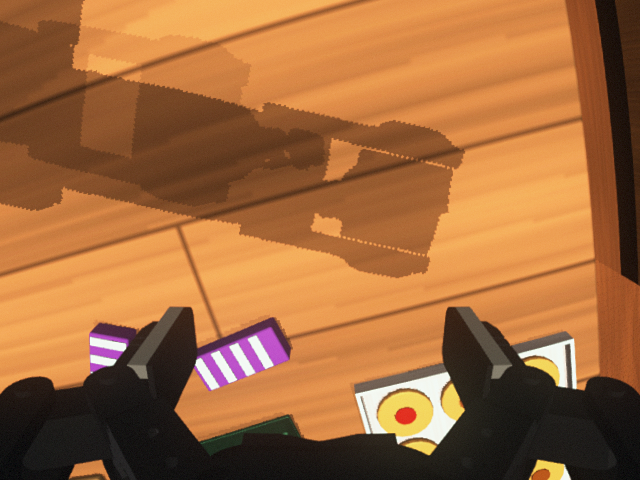

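```bash
cat > h.py <<'E'
import numpy as np, cv2
from scipy.spatial.transform import Rotation as R
try:
    from cell import manip
except Exception: manip=None
def K(ci):
    f=240/np.tan(np.radians(ci['fov_y']/2)); return np.array([[f,0,ci['cx']],[0,f,ci['cy']],[0,0,1.]]), np.array([ci['k1'],0,0,0,0.])
def rays(ci,px):
    k,d=K(ci); u=cv2.undistortPoints(np.asarray(px,float).reshape(-1,1,2),k,d).reshape(-1,2)
    r=np.c_[u,np.ones(len(u))]
    return R.from_rotvec(ci['attitude']).apply(r)
def toplane(ci,px,z):
    r=rays(ci,px); p=ci['position']; t=(z-p[2])/r[:,2]
    return p+r*t[:,None]
def todepth(ci,px,d):
    return ci['position']+rays(ci,px)*np.asarray(d).reshape(-1,1)
def proj(ci,P):
    k,d=K(ci); r=R.from_rotvec(ci['attitude']).inv()
    q=r.apply(np.asarray(P,float).reshape(-1,3)-ci['position'])
    return cv2.projectPoints(q,np.zeros(3),np.zeros(3),k,d)[0].reshape(-1,2)
def cloud(ci,d):
    v,u=np.mgrid[0:480,0:640]; P=todepth(ci,np.c_[u.ravel(),v.ravel()],d.ravel()); P[d.ravel()==0]=np.nan
    return P.reshape(480,640,3)
def rect(pts):
    "minAreaRect on xy pts (m): centre, long axis angle, (long,short)"
    (c,s,a)=cv2.minAreaRect((np.asarray(pts)[:,:2]*1000).astype(np.float32))
    if s[0]<s[1]: a+=90; s=s[::-1]
    a=(a+90)%180-90
    return np.array(c)/1000,a,np.array(s)
def save(n,p,box=None,zoom=1):
    if box: x0,y0,x1,y1=box; p=p[y0:y1,x0:x1]
    p=cv2.resize(p,None,fx=zoom,fy=zoom,interpolation=cv2.INTER_CUBIC)
    cv2.imwrite(f'pics/{n}.png',np.ascontiguousarray(p[:,:,::-1]))
E
python3 - <<'E'
from h import *
ci=manip.camera_info('scene'); p=cv2.imread('pics/scene0.png')[:,:,::-1]; d=np.load('pics/scene0_d.npy')
save('crop1',p,(160,170,560,400),2)
pts={'coaster':(204,274),'board':(390,250),'slab':(205,217),'table':(250,330),'mat':(440,325),'jarlid':(326,276),'tin':(487,252),'b?':(317,240),'b1':(302,285),'b3':(362,290),'beam':(470,295)}
C=cloud(ci,d)
for k,(u,v) in pts.items(): print(k,C[v,u].round(4))
E
```

```text
coaster [ 0.6114 -0.2822  0.0055]
board [0.4727 0.1154 0.0133]
slab [ 0.4435 -0.3373  0.0097]
table [ 0.7509 -0.1332  0.0309]
mat [0.6538 0.2381 0.0083]
jarlid [0.6525 0.0022 0.1119]
tin [0.4289 0.3339 0.0024]
b? [ 0.4926 -0.0494  0.0358]
b1 [ 0.6238 -0.0553  0.0343]
b3 [0.6243 0.0719 0.0479]
beam [0.6282 0.2839 0.0867]
```

View pics/crop1.png

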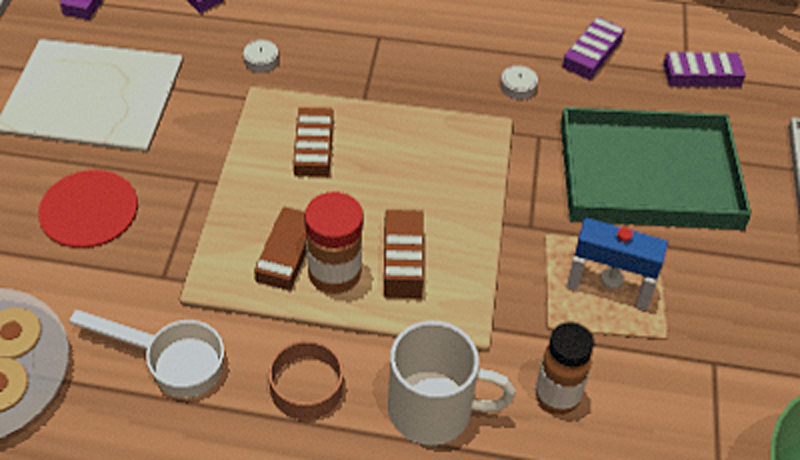

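```bash
cat > meas.py <<'E'
from h import *
def bars(ci,p,d,zt=(0.034,0.048)):
    hsv=cv2.cvtColor(np.ascontiguousarray(p),cv2.COLOR_RGB2HSV); C=cloud(ci,d)
    return hsv,C
def blobs(C,m,minn=60):
    n,l,s,c=cv2.connectedComponentsWithStats(m.astype(np.uint8))
    for i in range(1,n):
        if s[i,4]<minn: continue
        P=C[l==i]; P=P[~np.isnan(P[:,0])]
        yield i,c[i],s[i,4],P,(l==i)
E
python3 - <<'E'
from meas import *
for cam in('scene','side'):
    ci=manip.camera_info(cam); p=cv2.imread(f'pics/{cam}0.png')[:,:,::-1]; d=np.load(f'pics/{cam}0_d.npy')
    hsv,C=bars(ci,p,d)
    z=C[...,2]; inb=(C[...,0]>.38)&(C[...,0]<.8)&(C[...,1]>-.2)&(C[...,1]<.2)
    for nm,lo,hi in(('22top',.029,.038),('36top',.043,.053),('lid',.104,.120)):
        m=cv2.morphologyEx((inb&(z>lo)&(z<hi)).astype(np.uint8),cv2.MORPH_OPEN,np.ones((3,3)))
        for i,c,n,P,mm in blobs(C,m):
            r=rect(P); print(cam,nm,c.round(),n,'z',np.median(P[:,2]).round(4),'mean',P.mean(0).round(4),'rect',r[0].round(4),round(r[1],1),r[2].round(1))
    H,S,V=hsv[...,0],hsv[...,1],hsv[...,2]
    cm={'red':((H<6)|(H>174))&(S>170)&(V>110)&(z<.02),'green':(H>60)&(H<95)&(S>90)&(z<.05)&(C[...,0]<.56),'beam':(H>100)&(H<130)&(S>120)&(z>.05)&(z<.12),'marble':(S<60)&(V>170)&(C[...,1]<-.2)&(C[...,0]<.6)&(z>0)&(z<.02)&(C[...,0]>.3)}
    for nm,m in cm.items():
        m=cv2.morphologyEx(m.astype(np.uint8),cv2.MORPH_OPEN,np.ones((3,3)))
        for i,c,n,P,mm in blobs(C,m,300):
            r=rect(P); print(cam,nm,c.round(),n,'z',np.median(P[:,2]).round(4),'mean',P.mean(0).round(4),'rect',r[0].round(4),round(r[1],1),r[2].round(1))
E
```

```text
scene 22top [316. 239.] 485 z 0.0349 mean [ 0.4871 -0.0522  0.0348] rect [ 0.4853 -0.0525] 8.5 [94.3 39.9]
scene 22top [302. 293.] 544 z 0.0347 mean [ 0.6435 -0.051   0.0346] rect [ 0.6402 -0.0504] -5.0 [92.3 40.3]
scene 36top [362. 293.] 684 z 0.0492 mean [0.6328 0.0722 0.0491] rect [0.6309 0.0718] 7.8 [92.4 39.4]
scene lid [327. 278.] 578 z 0.1126 mean [0.658  0.0047 0.1124] rect [0.6558 0.0042] -5.1 [58.5 56.8]
scene red [203. 274.] 1458 z 0.0072 mean [ 0.6121 -0.283   0.0073] rect [ 0.6086 -0.2849] -19.7 [111.1 110.1]
scene beam [470. 294.] 784 z 0.0859 mean [0.6217 0.2844 0.0816] rect [0.6161 0.2859] 77.6 [82.1 34.8]
scene marble [205. 217.] 3512 z 0.0107 mean [ 0.4418 -0.3379  0.0107] rect [ 0.4352 -0.342 ] -88.9 [195.5 170.1]
side 22top [258. 236.] 162 z 0.0327 mean [ 0.6161 -0.0452  0.0327] rect [ 0.6178 -0.0467] -3.3 [46.3 42.2]
side 22top [313. 237.] 343 z 0.0333 mean [ 0.4862 -0.0487  0.0332] rect [ 0.4856 -0.0511] 5.0 [88.1 45. ]
side 36top [243. 256.] 428 z 0.047 mean [0.629  0.0755 0.0469] rect [0.6301 0.0723] 9.2 [87.3 46.3]
side lid [236. 216.] 279 z 0.1108 mean [0.65
[... 218 characters left out ...]
.9849 -0.1912] rect [ 0.9475 -1.9844] -80.3 [76.7 37.2]
side red [377.  90.] 6380 z -0.0963 mean [ 0.2901 -1.9842 -0.1091] rect [ 0.2845 -1.6629] 1.0 [1195.4  738.9]
side red [498. 109.] 801 z -0.1837 mean [-0.3877 -1.9858 -0.1888] rect [-0.3207 -1.682 ] 77.5 [707.9  70.9]
side red [275. 203.] 569 z 0.0048 mean [ 0.6101 -0.2786  0.0048] rect [ 0.6102 -0.2813] -84.6 [114.8 105.3]
side green [320. 354.] 6459 z 0.0042 mean [0.4444 0.3283 0.0074] rect [0.4451 0.329 ] -83.4 [194.1 145.5]
side beam [228. 306.] 658 z 0.0833 mean [0.6125 0.3011 0.0792] rect [0.6139 0.2898] 80.2 [84.8 31.3]
side marble [338. 197.] 1652 z 0.0089 mean [ 0.4383 -0.3292  0.0089] rect [ 0.4388 -0.3435] -89.4 [210.3 158.4]
```

Run:
```python
from meas import *
print(R.from_rotvec(manip.sense()['tcp_rot']).as_matrix().round(3))
for cam in('scene','side'):
    ci=manip.camera_info(cam); p=cv2.imread(f'pics/{cam}0.png')[:,:,::-1]; d=np.load(f'pics/{cam}0_d.npy')
    hsv,C=bars(ci,p,d); x,y,z=C[...,0],C[...,1],C[...,2]
    H,S,V=hsv[...,0],hsv[...,1],hsv[...,2]
    off=.001 if cam=='scene' else -.001
    for nm,m in {'beamtop':(H>100)&(H<130)&(S>120)&(abs(z-.086-off)<.005)&(y>.15),'button':((H<6)|(H>174))&(S>150)&(z>.085)&(z<.105)&(y>.2),'tinrim':(H>55)&(H<95)&(S>80)&(abs(z-.028-off)<.004)&(x<.56)&(x>.3)&(y>.2)&(y<.45),'tinfloor':(H>55)&(H<95)&(S>80)&(abs(z-.004-off)<.004)&(x<.56)&(x>.3)&(y>.2)&(y<.45),'board':(abs(z-.012-off)<.004)&(H>8)&(H<30)&(S<140)&(V>130)&(y<.25)&(y>-.2)&(x>.38)}.items():
        k=3 if 'rim' not in nm and nm!='button' else 1
        m=cv2.morphologyEx(m.astype(np.uint8),cv2.MORPH_OPEN,np.ones((k,k)))
        if nm!='tinrim': 
            for i,c,n,P,mm in blobs(C,m,8 if k==1 else 100):
                r=rect(P); print(cam,nm,c.round(),n,'z',np.median(P[:,2]).round(4),'mean',P.mean(0).round(4),'rect',r[0].round(4),round(r[1],1),r[2].round(1))
        else:
            P=C[m>0]; r=rect(P); print(cam,nm,len(P),r[0].round(4),round(r[1],1),r[2].round(1))
```

```text
[[ 0.262  0.965 -0.   ]
 [ 0.965 -0.262 -0.001]
 [-0.001 -0.    -1.   ]]
scene beamtop [471. 291.] 473 z 0.088 mean [0.618  0.286  0.0878] rect [0.6149 0.2861] 78.5 [81.8 32.8]
scene button [472. 287.] 37 z 0.0978 mean [0.6158 0.2854 0.0981] rect [0.6159 0.2857] -38.9 [14.  11.8]
scene tinrim 488 [0.4463 0.3267] -83.1 [190.2 152.6]
scene board [341. 274.] 11318 z 0.0132 mean [0.559  0.0162 0.0132] rect [0.555  0.0103] 0.6 [322.1 319.3]
side beamtop [228. 302.] 406 z 0.0845 mean [0.6133 0.2952 0.0844] rect [0.6139 0.2898] 80.2 [84.8 31.3]
side button [228. 295.] 30 z 0.0945 mean [0.6147 0.2888 0.0943] rect [0.6151 0.2866] -76.9 [17.8  9. ]
side tinrim 580 [0.4452 0.3284] -83.3 [194.  146.4]
side tinfloor [319. 351.] 4588 z 0.0035 mean [0.4469 0.3186 0.0035] rect [0.4471 0.3144] -83.3 [164.2 143.3]
side board [284. 267.] 5792 z 0.0109 mean [0.543  0.0497 0.0109] rect [0.5562 0.0117] -89.4 [321.4 316.7]
side board [342. 294.] 104 z 0.011 mean [0.4115 0.1468 0.011 ] rect [0.4113 0.1448] -88.6 [42.2 24.8]
```

Call:
apply_moves(hand=[0,0,0,0,0,0,0,0,0,0], offset=[[0,0,0],[0,0,0],[0,0,0],[0,0,0],[0,0,0],[0,0,0],[0,0,0],[0,0,0],[0,0,0],[0,0,0]], delta_rot=[[0,0,0.935],[0,0,0.935],[0,0,0.935],[0,0,0.935],[0,0,0.935],[0,0,0.935],[0,0,0.935],[0,0,0.935],[0,0,0.935],[0,0,0.935]], squeeze=40)

```text
time_s: 1.4
tool_pos: [0.1373, 0.5066, 0.1991]
tcp_rot: [3.141, -0.006, -0.0]
force: [-0.1, -0.1, 0.9]
gripper_width: 0.0855
```

```bash
cat >> h.py <<'E'
def go(target,yaw=None):
    s=manip.sense(); M=R.from_rotvec(s['tcp_rot']).as_matrix(); psi=np.degrees(np.arctan2(M[1,0],M[0,0]))
    print('t',round(s['time_s'],2),'tcp',s['tool_pos'].round(4),'yaw',psi.round(2),'tilt',(M[:,2]).round(3),'w',round(s['gripper_width'],4),'F',s['force'].round(1),'j6',s['joints'][5].round(2))
    if target is not None:
        dw=np.asarray(target)-s['tool_pos']
        print('units in current tool frame',(M.T@dw/0.05).round(3))
        if yaw is not None:
            dp=(psi-yaw+90)%180-90
            a=np.radians(yaw if abs(((psi-dp)-yaw+180)%360-180)<1 else yaw+180)
            x=np.array([np.cos(a),np.sin(a),0]); zz=np.array([0,0,-1.]); y=np.cross(zz,x)
            print('rot z units',round(dp/8,3),'then offset units',(np.array([x,y,zz])@dw/0.05).round(3))
E
python3 - <<'E'
from meas import *
go((0.655,0.005,0.18),0)
ci=manip.camera_info('scene');p=cv2.imread('pics/scene0.png')[:,:,::-1];d=np.load('pics/scene0_d.npy');C=cloud(ci,d)
x,y,z=C[...,0],C[...,1],C[...,2]
m=cv2.erode(((z>.02)&(z<.3)&(x<1.1)&(x>.25)).astype(np.uint8),np.ones((2,2)))
for i,c,n,P,mm in blobs(C,m,25): print(c.round(),n,np.nanmin(P,0).round(3),np.nanmax(P,0).round(3))
E
```

```text
t 1.4 tcp [0.1373 0.5066 0.1991] yaw -0.22 tilt [-0.    -0.001 -1.   ] w 0.0855 F [-0.1 -0.1  0.9] j6 1.09
units in current tool frame [10.391  9.992  0.385]
rot z units -0.027 then offset units [10.353 10.032  0.383]
[201. 167.] 138 [ 0.254 -0.423  0.02 ] [ 0.308 -0.382  0.028]
[455. 196.] 157 [0.251 0.227 0.02 ] [0.303 0.28  0.029]
[512. 203.] 327 [0.25  0.344 0.02 ] [0.298 0.435 0.03 ]
[317. 241.] 522 [ 0.44  -0.075  0.021] [ 0.533 -0.027  0.041]
[490. 254.] 619 [0.36  0.228 0.02 ] [0.532 0.428 0.034]
[318. 292.] 1813 [ 0.595 -0.072  0.02 ] [0.687 0.033 0.117]
[362. 297.] 770 [0.586 0.05  0.02 ] [0.678 0.097 0.055]
[470. 297.] 1020 [0.596 0.244 0.02 ] [0.641 0.328 0.102]
[162. 351.] 1095 [ 0.762 -0.326  0.02 ] [ 0.88  -0.26   0.031]
[228. 335.] 387 [ 0.747 -0.241  0.02 ] [ 0.805 -0.085  0.034]
[126. 357.] 1269 [ 0.793 -0.39   0.02 ] [ 0.91  -0.319  0.037]
[380. 359.] 1876 [0.746 0.083 0.02 ] [0.827 0.197 0.097]
[443. 352.] 834 [0.732 0.22  0.02 ] [0.774 0.263 0.108]
[315. 356.] 203 [ 0.749 -0.033  0.02 ] [0.822 0.036 0.035]
[256. 360.] 58 [ 0.789 -0.141  0.02 ] [ 0.823 -0.082  0.031]
[598. 405.] 5152 [0.742 0.411 0.02 ] [0.92  0.578 0.097]
```

Call:
apply_moves(hand=[0,0,0,0,0,0,0,0,0,0,0,0], offset=[[0.8,0.78,0],[0.8,0.78,0],[0.8,0.78,0],[0.8,0.78,0],[0.8,0.78,0],[0.8,0.78,0],[0.8,0.78,0],[0.8,0.78,0],[0.8,0.78,0],[0.8,0.78,0],[0.8,0.78,0],[0.8,0.78,0]], delta_rot=[[0,0,0],[0,0,0],[0,0,0],[0,0,0],[0,0,0],[0,0,0],[0,0,0],[0,0,0],[0,0,0],[0,0,0],[0,0,0],[0,0,0]])

```text
time_s: 2.9
tool_pos: [0.6187, 0.0375, 0.1991]
tcp_rot: [-3.141, -0.001, 0.001]
force: [0.0, 0.2, 0.3]
gripper_width: 0.0854
```

Run:
```python
from h import *
go((0.655,0.005,0.18),0)
for n in('wrist','scene'):
    p,d=manip.capture(n); save(n+'1',p); np.save(f'pics/{n}1_d.npy',d)
```

```text
t 2.9 tcp [0.6187 0.0375 0.1991] yaw 0.02 tilt [-0.  0. -1.] w 0.0854 F [0.  0.2 0.3] j6 -0.13
units in current tool frame [0.727 0.651 0.382]
rot z units 0.002 then offset units [0.727 0.65  0.382]
```

View pics/wrist1.png

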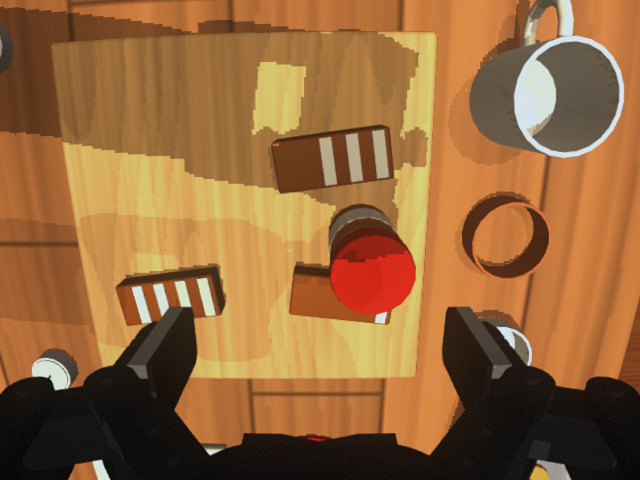

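```bash
cat > look.py <<'E'
from meas import *
def tops(cam,ci,p,d,dz=0,verbose=True,region=(.36,.76,-.19,.2)):
    hsv,C=bars(ci,p,d); x,y,z=C[...,0],C[...,1],C[...,2]
    inb=(x>region[0])&(x<region[1])&(y>region[2])&(y<region[3])
    H,S,V=hsv[...,0],hsv[...,1],hsv[...,2]
    out=[]
    for nm,lo,hi in(('22top',.029,.0395),('36top',.043,.053),('lid',.102,.122)):
        m=cv2.morphologyEx((inb&(z>lo+dz)&(z<hi+dz)).astype(np.uint8),cv2.MORPH_OPEN,np.ones((3,3)))
        for i,c,n,P,mm in blobs(C,m,100):
            r=rect(P); print(cam,nm,c.round(),n,'z',np.median(P[:,2]).round(4),'rect',r[0].round(4),round(r[1],1),r[2].round(1)); out.append((nm,r))
    return out
E
python3 - <<'E'
from look import *
ci=manip.camera_info('wrist');p=cv2.imread('pics/wrist1.png')[:,:,::-1];d=np.load('pics/wrist1_d.npy')
tops('wrist',ci,p,d)
E
```

```text
wrist 22top [486.  87.] 206 z 0.0345 rect [0.7476 0.1243] 77.9 [32.8  4.2]
wrist 22top [168. 298.] 3724 z 0.0336 rect [ 0.484  -0.0551] 7.2 [91.1 41. ]
wrist 22top [325. 301.] 2456 z 0.0333 rect [ 0.6378 -0.0543] -8.5 [89.9 39.9]
wrist 36top [493. 102.] 344 z 0.0478 rect [0.75  0.112] -82.7 [51.2 10.2]
wrist 36top [333. 160.] 6230 z 0.0476 rect [0.6289 0.0682] 7.9 [89.8 40.8]
wrist lid [372. 272.] 5549 z 0.1113 rect [0.6536 0.0007] 67.7 [56.5 56.3]
```

Call:
apply_moves(hand=[0,0,0,0,0,0,0,100,110,120,130,130], offset=[[0.72,0.69,0.0],[0,0,0.48],[0,0,0.48],[0,0,0.48],[0,0,0.48],[0,0,0.48],[0,0,0],[0,0,0],[0,0,0],[0,0,0],[0,0,0],[0,0,0]], delta_rot=[[0,0,0],[0,0,0],[0,0,0],[0,0,0],[0,0,0],[0,0,0],[0,0,0],[0,0,0],[0,0,0],[0,0,0],[0,0,0],[0,0,0]])

```text
time_s: 4.5
tool_pos: [0.6537, 0.0044, 0.0795]
tcp_rot: [3.142, 0.001, 0.0]
force: [-0.1, -0.6, 0.1]
gripper_width: 0.0417
```

Run:
```python
from h import *
go((0.612,-0.282,0.12),0)
p,d=manip.capture('scene'); save('scene2',p,(160,170,560,400),2)
```

```text
t 4.5 tcp [0.6537 0.0044 0.0795] yaw 0.03 tilt [ 0. -0. -1.] w 0.0417 F [-0.1 -0.6  0.1] j6 -0.17
units in current tool frame [-0.836  5.729 -0.81 ]
rot z units 0.003 then offset units [-0.834  5.729 -0.81 ]
```

View pics/scene2.png

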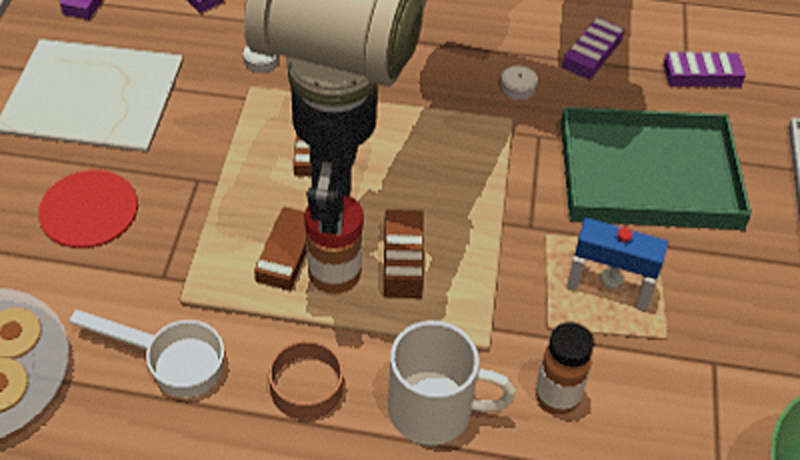

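Run:
```python
from h import *
p,d=manip.capture('scene'); a=p[200:340,260:420]
p2,d=manip.capture('wrist'); p3,d=manip.capture('side'); c=p3[180:320,160:320]
f=lambda q,w,h: cv2.resize(q,(w,h),interpolation=cv2.INTER_CUBIC)
save('look3',np.hstack([f(a,400,350),f(c,400,350)])); save('wrist3',p2)
go(None)
```

```text
t 4.7 tcp [0.6537 0.0044 0.0794] yaw 0.03 tilt [-0. -0. -1.] w 0.0419 F [-0.7  0.1 -0.4] j6 -0.17
```

View pics/look3.png

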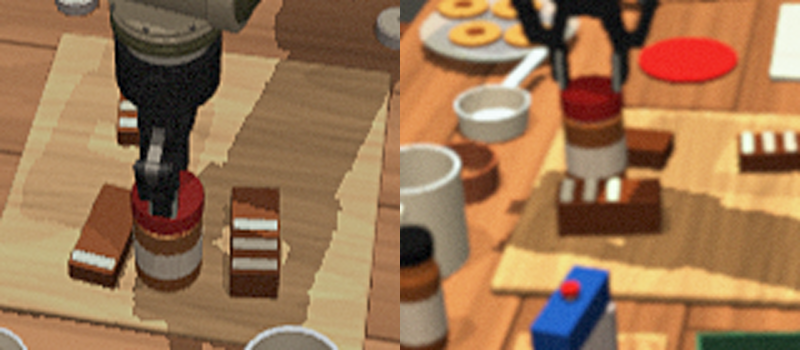

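View pics/wrist3.png

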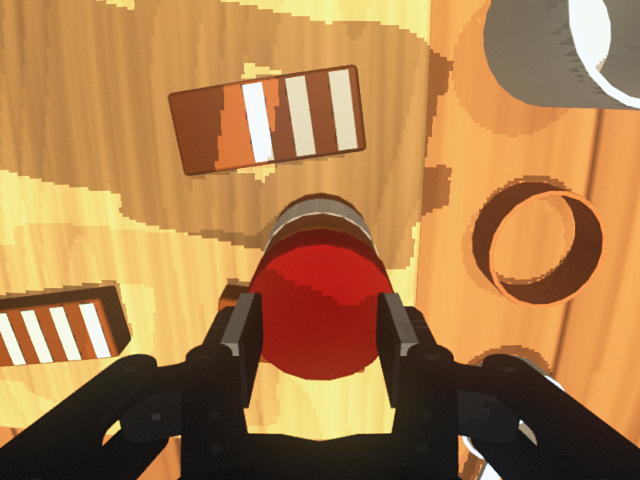

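Call:
apply_moves(hand=[180,200,200,200], offset=[[0,0,0],[0,0,0],[0,0,0],[0,0,0]], delta_rot=[[0,0,0],[0,0,0],[0,0,0],[0,0,0]])

```text
time_s: 5.2
tool_pos: [0.6539, 0.0044, 0.0824]
tcp_rot: [3.141, 0.001, 0.003]
force: [-8.8, 0.5, 19.4]
gripper_width: 0.0186
```

Run:
```python
from h import *
p3,d=manip.capture('side'); p2,d=manip.capture('scene'); c=p3[180:320,160:320];a=p2[200:340,260:420]
f=lambda q,w,h: cv2.resize(q,(w,h),interpolation=cv2.INTER_CUBIC)
save('look4',np.hstack([f(a,400,350),f(c,400,350)])); go(None)
```

```text
t 5.3 tcp [0.6539 0.0043 0.0824] yaw 0.04 tilt [ 0.002 -0.001 -1.   ] w 0.0183 F [-8.7 -0.1 19.3] j6 -0.17
```

View pics/look4.png

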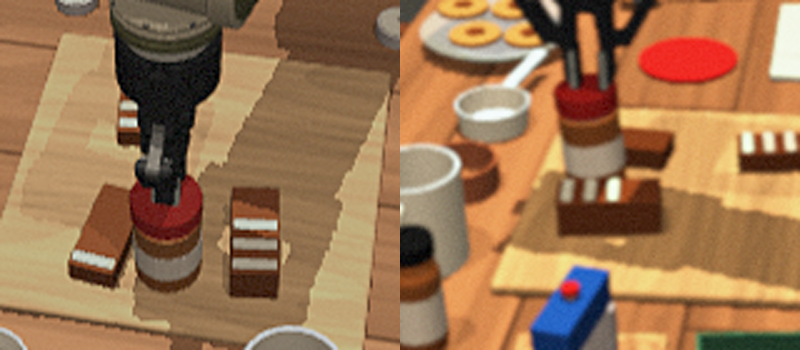

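Run:
```python
from h import *
ci=manip.camera_info('side'); p,d=manip.capture('side'); C=cloud(ci,d)
hsv=cv2.cvtColor(p,cv2.COLOR_RGB2HSV)
x,y,z=C[...,0],C[...,1],C[...,2]
m=(abs(x-.654)<.06)&(abs(y)<.05)&(z>.07)
for lo in np.arange(.07,.16,.006):
    k=m&(z>=lo)&(z<lo+.006); P=C[k]
    if len(P): print(round(lo,3),len(P),P.min(0).round(3),P.max(0).round(3),hsv[k].mean(0).round())
p2,d2=manip.capture('wrist'); save('wrist5',p2); save('side5',p,(180,150,300,290),5)
```

```text
0.07 52 [0.631 0.004 0.07 ] [0.682 0.035 0.076] [ 12. 197.  97.]
0.076 56 [0.632 0.002 0.076] [0.681 0.035 0.082] [ 12. 196.  97.]
0.082 64 [0.632 0.003 0.082] [0.681 0.036 0.088] [ 12. 196. 116.]
0.088 44 [0.634 0.004 0.088] [0.682 0.033 0.094] [  9. 186. 131.]
0.094 64 [0.632 0.007 0.094] [0.687 0.038 0.1  ] [  8. 209. 108.]
0.1 59 [0.632 0.004 0.1  ] [0.683 0.039 0.106] [ 11. 218. 105.]
0.106 131 [ 0.632 -0.024  0.106] [0.687 0.036 0.112] [  9. 216. 123.]
0.112 99 [ 0.634 -0.021  0.112] [0.684 0.034 0.117] [ 13. 197. 115.]
0.118 31 [ 0.634 -0.004  0.118] [0.675 0.022 0.124] [20. 83. 72.]
0.124 37 [ 0.633 -0.004  0.124] [0.676 0.02  0.13 ] [18. 75. 73.]
0.13 31 [0.632 0.002 0.13 ] [0.675 0.018 0.136] [34. 61. 62.]
0.136 36 [0.633 0.002 0.136] [0.677 0.02  0.142] [25. 72. 74.]
0.142 36 [ 0.633 -0.001  0.142] [0.676 0.019 0.148] [33. 71. 69.]
0.148 32 [ 0.633 -0.003  0.148] [0.678 0.02  0.154] [31. 79. 69.]
0.154 46 [0.619 0.    0.154] [0.693 0.019 0.16 ] [45. 77. 48.]
```

View pics/wrist5.png

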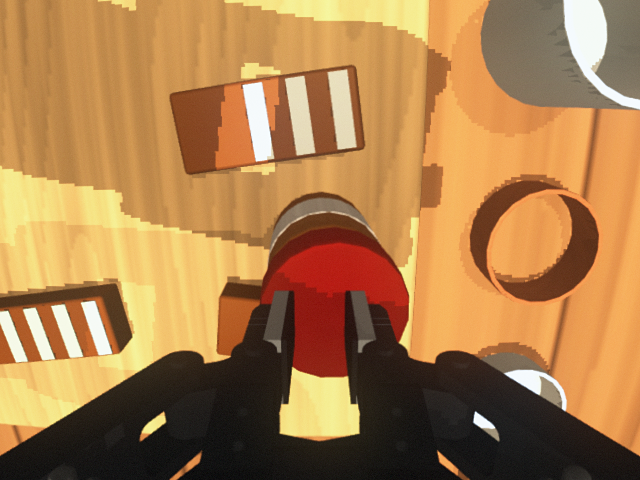

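View pics/side5.png

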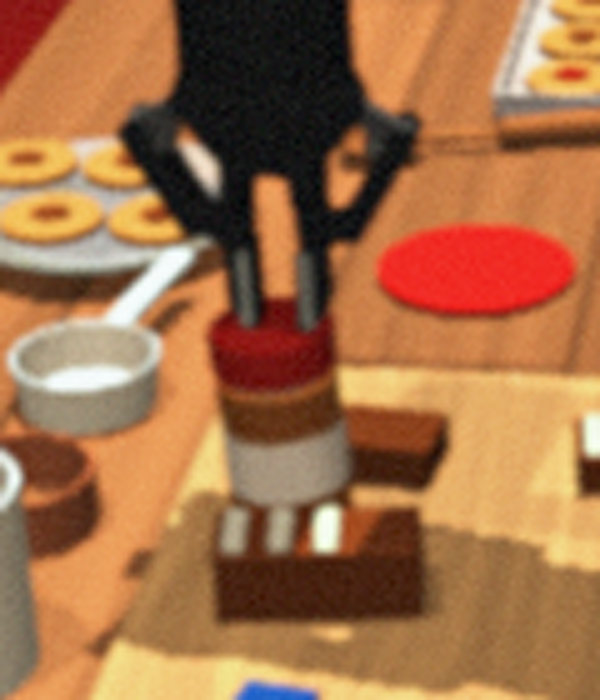

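Run:
```python
from h import *
for cam in('side','scene'):
    ci=manip.camera_info(cam); d=np.load(f'pics/{cam}0_d.npy'); C=cloud(ci,d); x,y,z=C[...,0],C[...,1],C[...,2]
    m=(abs(x-.137)<.1)&(abs(y-.506)<.1)&(z>.15)
    for lo in np.arange(.15,.4,.01):
        k=m&(z>=lo)&(z<lo+.01); P=C[k]
        if len(P): print(cam,round(lo,3),len(P),P.min(0).round(3),P.max(0).round(3))
```

```text
side 0.24 79 [0.128 0.462 0.243] [0.161 0.56  0.25 ]
side 0.25 151 [0.133 0.457 0.25 ] [0.161 0.564 0.26 ]
side 0.26 163 [0.124 0.457 0.26 ] [0.162 0.564 0.27 ]
side 0.27 130 [0.136 0.457 0.27 ] [0.161 0.565 0.28 ]
side 0.28 24 [0.134 0.452 0.281] [0.167 0.569 0.29 ]
side 0.29 266 [0.139 0.458 0.29 ] [0.169 0.583 0.3  ]
side 0.3 207 [0.144 0.463 0.3  ] [0.169 0.582 0.31 ]
side 0.31 230 [0.145 0.479 0.31 ] [0.169 0.581 0.32 ]
side 0.32 321 [0.117 0.485 0.32 ] [0.168 0.58  0.33 ]
side 0.33 463 [0.117 0.481 0.33 ] [0.169 0.578 0.34 ]
side 0.34 468 [0.137 0.518 0.34 ] [0.169 0.578 0.35 ]
side 0.35 191 [0.113 0.502 0.35 ] [0.175 0.546 0.36 ]
side 0.36 483 [0.107 0.498 0.36 ] [0.177 0.546 0.37 ]
side 0.37 523 [0.106 0.495 0.37 ] [0.177 0.548 0.38 ]
side 0.38 557 [0.105 0.495 0.38 ] [0.177 0.547 0.39 ]
side 0.39 589 [0.107 0.495 0.39 ] [0.177 0.547 0.4  ]
scene 0.24 7 [0.133 0.457 0.247] [0.159 0.55  0.249]
scene 0.25 47 [0.125 0.452 0.25 ] [0.165 0.559 0.26 ]
scene 0.26 57 [0.124 0.45  0.26 ] [0.164 0.559 0.27 ]
scene 0.27 62 [0.126 0.45  0.27 ] [0.163 0.559 0.28 ]
scene 0.28 55 [0.122 0.446 0.28 ] [0.166 0.568 0.29 ]
scene 0.29 174 [0.11  0.432 0.29 ] [0.173 0.576 0.3  ]
scene 0.3 182 [0.111 0.433 0.3  ] [0.172 0.575 0.31 ]
scene 0.31 256 [0.112 0.433 0.31 ] [0.173 0.575 0.32 ]
scene 0.32 185 [0.109 0.435 0.32 ] [0.171 0.572 0.33 ]
scene 0.33 304 [0.106 0.437 0.33 ] [0.17 0.57 0.34]
scene 0.34 345 [0.108 0.438 0.34 ] [0.17  0.574 0.35 ]
scene 0.35 76 [0.11  0.443 0.35 ] [0.17  0.569 0.36 ]
scene 0.36 133 [0.13  0.468 0.36 ] [0.178 0.543 0.37 ]
scene 0.37 174 [0.127 0.468 0.37 ] [0.178 0.542 0.38 ]
scene 0.38 177 [0.128 0.468 0.38 ] [0.179 0.54  0.39 ]
scene 0.39 180 [0.134 0.468 0.39 ] [0.18  0.542 0.4  ]
```

Call:
apply_moves(hand=[200,200,0,0,0,0], offset=[[0,0,-0.4],[0,0,-0.8],[0,0,-0.8],[0,0,0],[0,0,0],[0,0,0]], delta_rot=[[0,0,0],[0,0,0],[0,0,0],[0,0,0],[0,0,0],[0,0,0]])

```text
time_s: 6.15
tool_pos: [0.6532, 0.0045, 0.178]
tcp_rot: [-3.141, -0.001, 0.004]
force: [0.6, 0.2, 0.2]
gripper_width: 0.0855
```

Run:
```python
from look import *
ci=manip.camera_info('wrist'); p,d=manip.capture('wrist'); save('wrist6',p); tops('wrist',ci,p,d)
ci=manip.camera_info('side'); p,d=manip.capture('side'); tops('side',ci,p,d,-.001)
ci=manip.camera_info('scene'); p,d=manip.capture('scene'); tops('scene',ci,p,d,.001)
go((.655,.003,.045))
```

```text
wrist 22top [455.  67.] 245 z 0.0345 rect [0.7494 0.1069] -69.6 [41.7  6.5]
wrist 22top [449. 208.] 263 z 0.0308 rect [0.7535 0.0008] 89.1 [50.2 11.8]
wrist 22top [290. 277.] 3136 z 0.0348 rect [ 0.6375 -0.0507] -6.4 [90.4 40. ]
wrist 22top [117. 273.] 4825 z 0.035 rect [ 0.4832 -0.0535] 8.3 [91.1 41. ]
wrist 36top [459.  56.] 274 z 0.0479 rect [0.7476 0.1131] -79.7 [43.8  7.1]
wrist 36top [285. 116.] 7418 z 0.0491 rect [0.6277 0.071 ] 8.0 [89.8 39.9]
wrist lid [321. 235.] 7191 z 0.1129 rect [0.6529 0.003 ] 40.4 [57.3 57. ]
side 22top [258. 236.] 177 z 0.0325 rect [ 0.6183 -0.0457] -7.5 [47.6 44.5]
side 22top [313. 237.] 358 z 0.033 rect [ 0.4853 -0.0507] 6.0 [88.2 45. ]
side 36top [243. 257.] 431 z 0.0469 rect [0.6296 0.0737] 10.2 [87.5 46. ]
side lid [236. 217.] 310 z 0.1105 rect [0.6545 0.0064] -83.7 [57.2 53.7]
scene 22top [310. 242.] 136 z 0.035 rect [ 0.4896 -0.0643] 12.3 [90.3 17.9]
scene 22top [302. 293.] 613 z 0.035 rect [ 0.6398 -0.0503] -7.5 [90.9 41. ]
scene 36top [362. 293.] 691 z 0.0492 rect [0.6307 0.0717] 7.7 [93.6 39.4]
scene lid [327. 278.] 596 z 0.1126 rect [0.6557 0.0042] -14.1 [56.8 56.8]
t 6.3 tcp [0.6534 0.0045 0.1786] yaw 0.03 tilt [-0.001  0.    -1.   ] w 0.0855 F [-0.2  0.3  0.4] j6 -0.17
units in current tool frame [0.034 0.03  2.672]
```

View pics/wrist6.png

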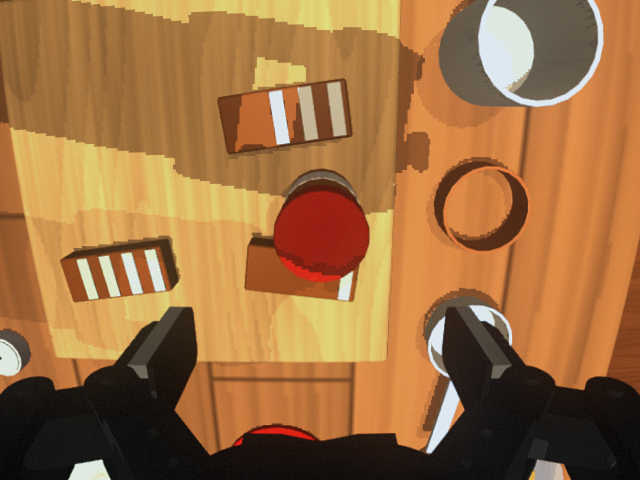

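Call:
apply_moves(hand=[0,0,0,0,0,0,150,150,150,150], offset=[[0,0,0.6],[0,0,0.6],[0,0,0.6],[0,0,0.6],[0,0,0.27],[0,0,0],[0,0,0],[0,0,0],[0,0,0],[0,0,0]], delta_rot=[[0,0,0],[0,0,0],[0,0,0],[0,0,0],[0,0,0],[0,0,0],[0,0,0],[0,0,0],[0,0,0],[0,0,0]])

```text
time_s: 7.55
tool_pos: [0.6543, 0.0044, 0.0474]
tcp_rot: [3.141, 0.001, 0.003]
force: [-1.2, 0.1, 6.0]
gripper_width: 0.0571
```

Run:
```python
from h import *
go((0.611,-0.282,0.12),0)
p,d=manip.capture('side'); save('side7',p,(180,150,300,290),4)
```

```text
t 7.55 tcp [0.6543 0.0044 0.0474] yaw 0.03 tilt [ 0.002 -0.    -1.   ] w 0.0571 F [-1.2  0.1  6. ] j6 -0.17
units in current tool frame [-0.866  5.728 -1.452]
rot z units 0.004 then offset units [-0.866  5.728 -1.453]
```

View pics/side7.png

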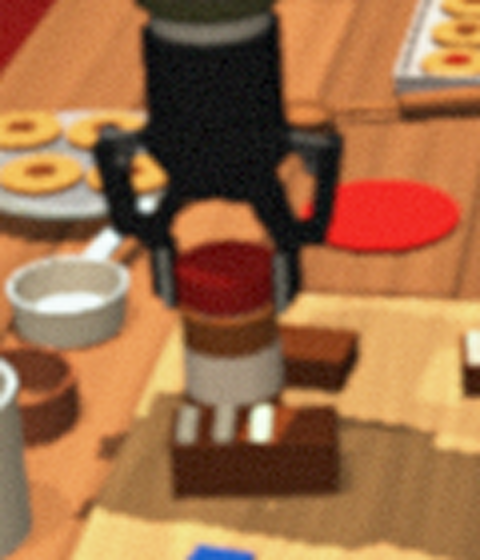

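Call:
apply_moves(hand=[150,150,150,150,150,150,150,150,150,150,150,150], offset=[[0,0,-0.3],[0,0,-0.6],[0,0,-0.55],[-0.1,0.5,0],[-0.12,0.75,0],[-0.12,0.75,0],[-0.12,0.75,0],[-0.12,0.75,0],[-0.12,0.75,0],[-0.12,0.75,0],[-0.07,0.73,0],[0,0,0]], delta_rot=[[0,0,0],[0,0,0],[0,0,0],[0,0,0],[0,0,0],[0,0,0],[0,0,0],[0,0,0],[0,0,0],[0,0,0],[0,0,0],[0,0,0]])

```text
time_s: 9.1
tool_pos: [0.6084, -0.2845, 0.1184]
tcp_rot: [3.141, -0.004, -0.001]
force: [0.3, 1.1, -4.4]
gripper_width: 0.0569
```

Run:
```python
from h import *
go((0.611,-0.282,0.0417),0)
p,d=manip.capture('scene'); save('scene8',p,(120,120,420,345),2.6)
```

```text
t 9.1 tcp [ 0.6084 -0.2845  0.1184] yaw -0.16 tilt [-0. -0. -1.] w 0.0569 F [ 0.3  1.1 -4.4] j6 -0.61
units in current tool frame [ 0.052 -0.051  1.534]
rot z units -0.02 then offset units [ 0.051 -0.05   1.534]
```

View pics/scene8.png

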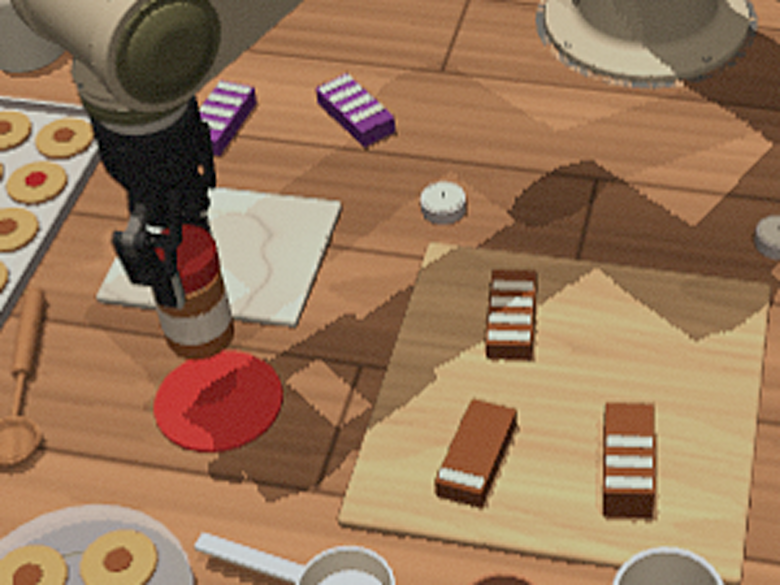

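Jar held above the coaster (coaster centre near (218,400) in the crop). Lower it now; the bars on the board are clear.

Call:
apply_moves(hand=[150,150,150,150,150,150,150], offset=[[0.05,-0.05,0.4],[0,0,0.4],[0,0,0.3],[0,0,0.2],[0,0,0.12],[0,0,0.1],[0,0,0.03]], delta_rot=[[0,0,0],[0,0,0],[0,0,0],[0,0,0],[0,0,0],[0,0,0],[0,0,0]])

```text
time_s: 10.02
tool_pos: [0.6119, -0.2797, 0.0415]
tcp_rot: [3.141, 0.001, 0.0]
force: [-2.7, 1.6, 3.9]
gripper_width: 0.0571
```

Call:
apply_moves(hand=[90,60,20,0,0,0,0,0], offset=[[0,0,0],[0,0,0],[0,0,0],[0,0,-0.4],[0,0,-0.8],[0,0,-0.8],[0,0,-0.8],[0,0,0]], delta_rot=[[0,0,0],[0,0,0],[0,0,0],[0,0,0],[0,0,0],[0,0,0],[0,0,0],[0,0,0]])

```text
time_s: 11.02
tool_pos: [0.613, -0.2803, 0.1849]
tcp_rot: [3.137, 0.001, 0.009]
force: [1.1, 0.1, -0.9]
gripper_width: 0.0853
```

Run:
```python
from look import *
go((.615,.288,.2),-11)
ci=manip.camera_info('scene');p,d=manip.capture('scene'); save('scene9',p); tops('scene',ci,p,d,.001,region=(.36,.76,-.4,.2))
ci=manip.camera_info('side');p,d=manip.capture('side'); tops('side',ci,p,d,-.001,region=(.36,.76,-.4,.2))
```

```text
t 11.03 tcp [ 0.613  -0.2803  0.1849] yaw 0.03 tilt [ 0.006 -0.004 -1.   ] w 0.0853 F [ 1.1  0.1 -0.9] j6 -0.6
units in current tool frame [  0.048 -11.365  -0.348]
rot z units 1.379 then offset units [ -2.13  -11.165  -0.302]
scene 22top [316. 239.] 518 z 0.0351 rect [ 0.4851 -0.0525] 8.4 [93.  39.9]
scene 22top [303. 292.] 679 z 0.0349 rect [ 0.6396 -0.0502] -7.0 [94.9 40.6]
scene 36top [362. 293.] 693 z 0.0491 rect [0.6311 0.0717] 7.6 [93.3 39.4]
scene lid [197. 245.] 442 z 0.1067 rect [ 0.6138 -0.2801] -18.6 [56.9 56.4]
side 22top [249. 235.] 352 z 0.0327 rect [ 0.64   -0.0478] -6.7 [91.1 44.4]
side 22top [313. 237.] 358 z 0.033 rect [ 0.4853 -0.0503] 6.5 [88.3 45.7]
side 22top [243. 266.] 153 z 0.0333 rect [0.6271 0.091 ] 10.3 [86.3 10.6]
side 36top [243. 257.] 437 z 0.0469 rect [0.6298 0.073 ] 9.7 [87.3 45.5]
side lid [272. 170.] 153 z 0.1049 rect [ 0.614  -0.2786] -82.6 [58.3 51.1]
```

View pics/scene9.png

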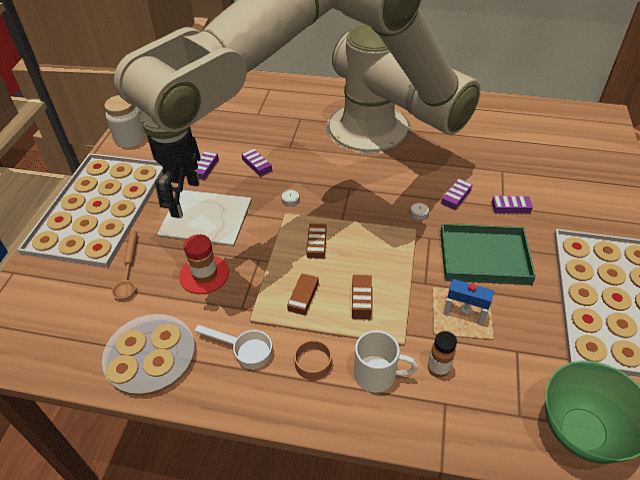

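Call:
apply_moves(hand=[0,0,0,0,0,0,0,0,0,0,0,0], offset=[[0,0,-0.3],[0,0,-0.3],[-0.18,-0.95,0],[-0.18,-0.95,0],[-0.18,-0.95,0],[-0.18,-0.95,0],[-0.18,-0.95,0],[-0.18,-0.95,0],[-0.18,-0.95,0],[-0.18,-0.95,0],[-0.18,-0.95,0],[-0.18,-0.95,0]], delta_rot=[[0,0,0.69],[0,0,0.69],[0,0,0],[0,0,0],[0,0,0],[0,0,0],[0,0,0],[0,0,0],[0,0,0],[0,0,0],[0,0,0],[0,0,0]])

```text
time_s: 12.62
tool_pos: [0.6136, 0.2054, 0.2093]
tcp_rot: [3.127, -0.301, -0.004]
force: [1.1, -0.1, 0.4]
gripper_width: 0.0856
```

Run:
```python
from h import *
go((.615,.287,.15),-11)
```

```text
t 12.62 tcp [0.6136 0.2054 0.2093] yaw -11.02 tilt [-0.002 -0.    -1.   ] w 0.0856 F [ 1.1 -0.1  0.4] j6 0.33
units in current tool frame [-0.281 -1.609  1.186]
rot z units -0.002 then offset units [-0.284 -1.608  1.187]
```

Run:
```python
from meas import *
ci=manip.camera_info('wrist'); p,d=manip.capture('wrist'); save('wrist10',p)
hsv,C=bars(ci,p,d); H,S,V=[hsv[...,i] for i in range(3)]; x,y,z=[C[...,i] for i in range(3)]
for nm,m in {'beamtop':(H>100)&(H<130)&(S>120)&(abs(z-.086)<.005),'mat':(abs(z-.006)<.0035)&(H>8)&(H<25)&(abs(x-.62)<.1)&(y>.18)&(y<.4),'button':((H<6)|(H>174))&(S>150)&(z>.085)&(z<.115)}.items():
    m=cv2.morphologyEx(m.astype(np.uint8),cv2.MORPH_OPEN,np.ones((3,3)))
    for i,c,n,P,mm in blobs(C,m,100):
        r=rect(P); print(nm,c.round(),n,'z',np.median(P[:,2]).round(4),'rect',r[0].round(4),round(r[1],1),r[2].round(1))
```

```text
beamtop [298.  96.] 4900 z 0.087 rect [0.6133 0.2853] 79.7 [82.4 28.7]
mat [303. 106.] 13598 z 0.007 rect [0.6106 0.28  ] -86.0 [121.4 120.7]
button [297.  98.] 361 z 0.097 rect [0.6132 0.2855] 78.9 [13.3 13. ]
```

View pics/wrist10.png

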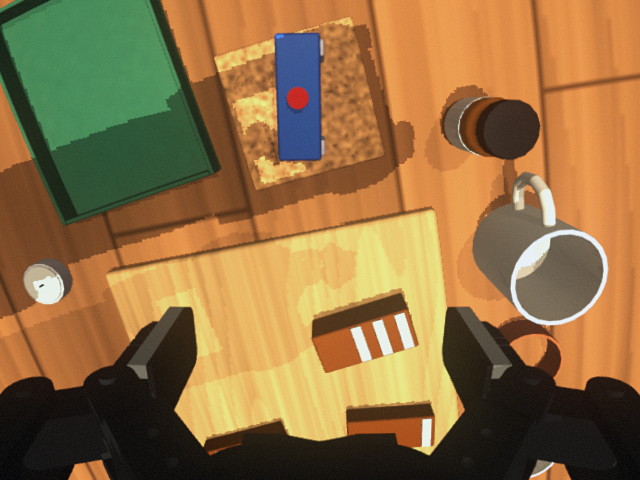

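Call:
apply_moves(hand=[0,0,0,0,0,0,0,0,0], offset=[[-0.145,-0.8,0],[-0.145,-0.8,0],[0,0,0],[0,0,0.6],[0,0,0.6],[0,0,0.6],[0,0,0.6],[0,0,0.4],[0,0,0]], delta_rot=[[0,0,-0.03],[0,0,-0.03],[0,0,0],[0,0,0],[0,0,0],[0,0,0],[0,0,0],[0,0,0],[0,0,0]], squeeze=50)

```text
time_s: 13.8
tool_pos: [0.614, 0.284, 0.0686]
tcp_rot: [3.126, -0.289, -0.007]
force: [-0.7, -0.9, -0.1]
gripper_width: 0.085
```

Run:
```python
from h import *
go((.6145,.2865,.021),-10.5)
p,d=manip.capture('side'); p2,d=manip.capture('scene'); c=p3=p[230:370,150:310];a=p2[230:370,390:550]
f=lambda q,w,h: cv2.resize(q,(w,h),interpolation=cv2.INTER_CUBIC)
save('look11',np.hstack([f(a,400,350),f(c,400,350)]))
```

```text
t 13.8 tcp [0.614  0.284  0.0686] yaw -10.58 tilt [-0.004 -0.001 -1.   ] w 0.085 F [-0.7 -0.9 -0.1] j6 0.45
units in current tool frame [ 0.005 -0.054  0.951]
rot z units -0.01 then offset units [ 0.001 -0.052  0.951]
```

View pics/look11.png

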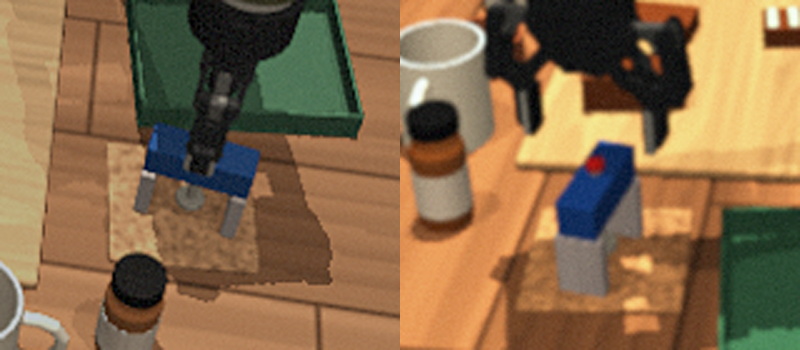

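Call:
apply_moves(hand=[0,0,0,200,200,200,200,200,200], offset=[[0,-0.05,0.5],[0,0,0.45],[0,0,0],[0,0,0],[0,0,0],[0,0,0],[0,0,0],[0,0,0],[0,0,0]], delta_rot=[[0,0,0],[0,0,0],[0,0,0],[0,0,0],[0,0,0],[0,0,0],[0,0,0],[0,0,0],[0,0,0]])

```text
time_s: 15.02
tool_pos: [0.6159, 0.2877, 0.0242]
tcp_rot: [-3.128, 0.288, -0.002]
force: [-2.1, 0.3, 6.6]
gripper_width: 0.0289
```

Run:
```python
from h import *
go(None)
p,d=manip.capture('side'); p2,d=manip.capture('scene'); c=p3=p[230:370,150:310];a=p2[230:370,390:550]
f=lambda q,w,h: cv2.resize(q,(w,h),interpolation=cv2.INTER_CUBIC)
save('look12',np.hstack([f(a,400,350),f(c,400,350)]))
```

```text
t 15.03 tcp [0.6159 0.2877 0.0242] yaw -10.53 tilt [ 0.001  0.    -1.   ] w 0.0289 F [-2.1  0.3  6.6] j6 0.45
```

View pics/look12.png

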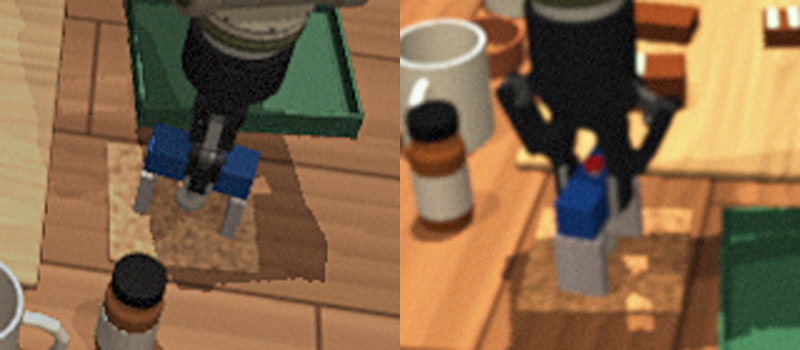

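Call:
apply_moves(hand=[200,200,200,200,200], offset=[[0,0,-0.3],[0,0,-0.6],[0,0,-0.7],[0,0,-0.5],[0,0,0]], delta_rot=[[0,0,0],[0,0,0],[0,0,0],[0,0,-0.22],[0,0,-0.22]])

```text
time_s: 15.75
tool_pos: [0.6162, 0.2879, 0.1303]
tcp_rot: [-3.135, 0.19, -0.005]
force: [-0.1, 0.6, -5.5]
gripper_width: 0.0291
```

Run:
```python
from h import *
go((.640,-.049,.125),-7)
p,d=manip.capture('scene'); save('scene13',p,(240,180,560,400),2.4)
```

```text
t 15.75 tcp [0.6162 0.2879 0.1303] yaw -6.93 tilt [ 0.003  0.001 -1.   ] w 0.0291 F [-0.1  0.6 -5.5] j6 0.39
units in current tool frame [1.286 6.631 0.101]
rot z units 0.008 then offset units [1.294 6.63  0.105]
```

View pics/scene13.png

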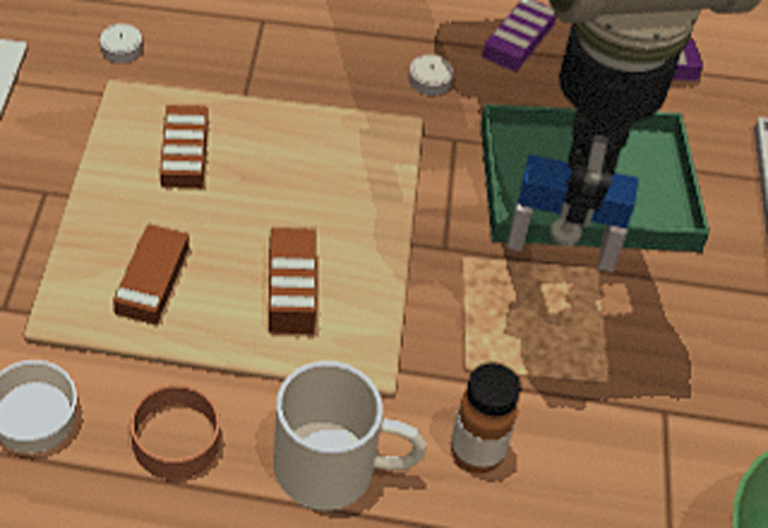

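Call:
apply_moves(hand=[200,200,200,200,200,200,200,200,200,200,200], offset=[[0.1,0.4,0],[0.13,0.7,0],[0.13,0.7,0],[0.13,0.7,0],[0.13,0.7,0],[0.13,0.7,0],[0.13,0.7,0],[0.13,0.7,0],[0.13,0.7,0],[0.13,0.5,0],[0,0,0]], delta_rot=[[0,0,0],[0,0,0],[0,0,0],[0,0,0],[0,0,0],[0,0,0],[0,0,0],[0,0,0],[0,0,0],[0,0,0],[0,0,0]])

```text
time_s: 17.18
tool_pos: [0.638, -0.0454, 0.1269]
tcp_rot: [3.135, -0.198, -0.004]
force: [-0.4, 1.4, -4.3]
gripper_width: 0.0295
```

Run:
```python
from look import *
go((.640,-.049,.0302),-7)
ci=manip.camera_info('wrist');p,d=manip.capture('wrist'); save('wrist14',p)
ci=manip.camera_info('side');p,d=manip.capture('side'); tops('side',ci,p,d,-.001); save('side14',p,(160,180,400,320),3)
ci=manip.camera_info('scene');p,d=manip.capture('scene'); tops('scene',ci,p,d,.001)
hsv,C=bars(ci,p,d); H,S,V=[hsv[...,i] for i in range(3)]; x,y,z=[C[...,i] for i in range(3)]
m=(abs(z-.007)<.004)&(S<165)&(abs(x-.62)<.12)&(y>.2)&(y<.38)&(V>80)
m=cv2.morphologyEx(m.astype(np.uint8),cv2.MORPH_OPEN,np.ones((3,3)))
for i,c,n,P,mm in blobs(C,m,300):
    r=rect(P); print('mat',c.round(),n,'z',np.median(P[:,2]).round(4),'rect',r[0].round(4),round(r[1],1),r[2].round(1))
```

```text
t 17.18 tcp [ 0.638  -0.0454  0.1269] yaw -7.21 tilt [-0.002  0.    -1.   ] w 0.0295 F [-0.4  1.4 -4.3] j6 -0.13
units in current tool frame [0.053 0.067 1.933]
rot z units -0.026 then offset units [0.048 0.068 1.933]
side 22top [249. 235.] 358 z 0.0328 rect [ 0.64   -0.0479] -7.5 [90.8 45.3]
side 22top [313. 237.] 354 z 0.0328 rect [ 0.4853 -0.051 ] 5.8 [88.2 46. ]
side 36top [243. 257.] 439 z 0.0468 rect [0.6295 0.0737] 7.5 [87.3 45.9]
scene 22top [320. 231.] 174 z 0.0357 rect [ 0.4644 -0.0504] 10.8 [52.8 27.5]
scene 22top [303. 292.] 670 z 0.0349 rect [ 0.6405 -0.0503] -7.0 [93.7 41.1]
scene 36top [362. 293.] 692 z 0.0493 rect [0.6296 0.0715] 7.6 [93.7 39.3]
mat [463. 313.] 2264 z 0.0082 rect [0.6098 0.2798] 4.2 [125.6 124.8]
```

View pics/wrist14.png

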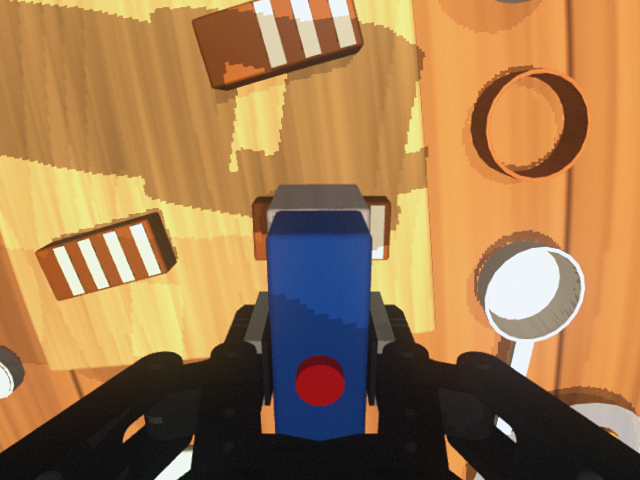

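View pics/side14.png

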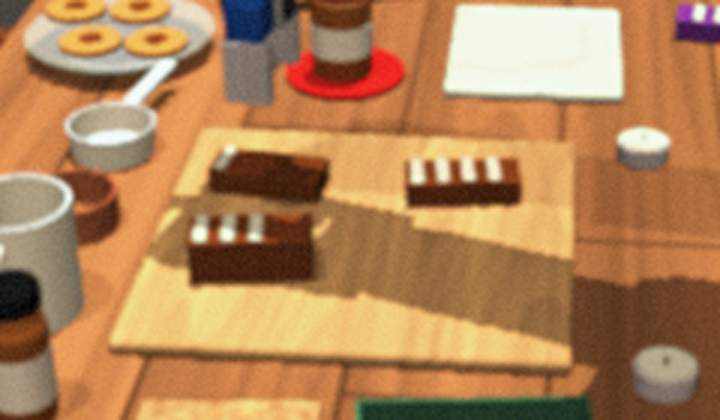

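Call:
apply_moves(hand=[200,200,200,200,200,200,200,200], offset=[[0.05,0.07,0.4],[0,0,0.4],[0,0,0.4],[0,0,0.3],[0,0,0.2],[0,0,0.12],[0,0,0.08],[0,0,0.04]], delta_rot=[[0,0,0],[0,0,0],[0,0,0],[0,0,0],[0,0,0],[0,0,0],[0,0,0],[0,0,0]])

```text
time_s: 18.32
tool_pos: [0.6412, -0.0465, 0.0317]
tcp_rot: [3.136, -0.192, 0.001]
force: [-0.8, 0.1, -3.4]
gripper_width: 0.0293
```

Run:
```python
from h import *
go((.640,-.049,.0302),-7)
```

```text
t 18.32 tcp [ 0.6412 -0.0465  0.0317] yaw -7.01 tilt [ 0.001 -0.    -1.   ] w 0.0293 F [-0.8  0.1 -3.4] j6 -0.13
units in current tool frame [-0.017  0.053  0.029]
rot z units -0.001 then offset units [-0.017  0.053  0.029]
```

Call:
apply_moves(hand=[200,200,200], offset=[[0,0,0.03],[0,0,0.02],[0,0,0]], delta_rot=[[0,0,0],[0,0,0],[0,0,0]])

```text
time_s: 18.7
tool_pos: [0.6412, -0.0465, 0.0302]
tcp_rot: [3.135, -0.192, 0.002]
force: [-4.1, 1.6, 5.4]
gripper_width: 0.029
```

Call:
apply_moves(hand=[140,100,60,60,60,60,60,60,60,60,60,60], offset=[[0,0,0],[0,0,0],[0,0,0],[0,0,0],[0,0,0],[0,0,0],[0,0,0],[0,0,0],[0,0,0],[0,0,0],[0,0,0],[0,0,0]], delta_rot=[[0,0,0],[0,0,0],[0,0,0],[0,0,0],[0,0,0],[0,0,0],[0,0,0],[0,0,0],[0,0,0],[0,0,0],[0,0,0],[0,0,0]])

```text
time_s: 20.2
tool_pos: [0.6409, -0.0465, 0.0289]
tcp_rot: [-3.136, 0.192, 0.0]
force: [0.7, 0.9, 0.6]
gripper_width: 0.065
```

Run:
```python
from meas import *
go(None)
for cam,b in(('wrist',None),('side',(170,170,330,310)),('scene',(240,210,400,350))):
    ci=manip.camera_info(cam); p,d=manip.capture(cam); save(cam+'15',p,b,1 if b is None else 3)
    hsv,C=bars(ci,p,d); H,S,V=[hsv[...,i] for i in range(3)]; x,y,z=[C[...,i] for i in range(3)]
    for nm,m in {'beamtop':(H>100)&(H<130)&(S>120)&(abs(z-.092)<.006)&(y<.1),'button':((H<6)|(H>174))&(S>150)&(z>.095)&(z<.14)&(abs(x-.64)<.06)&(abs(y+.05)<.05)}.items():
        m=cv2.morphologyEx(m.astype(np.uint8),cv2.MORPH_OPEN,np.ones((2,2)))
        for i,c,n,P,mm in blobs(C,m,10):
            r=rect(P); print(cam,nm,c.round(),n,'z',np.median(P[:,2]).round(4),P[:,2].max().round(4),'rect',r[0].round(4),round(r[1],1),r[2].round(1))
```

```text
t 20.2 tcp [ 0.6409 -0.0465  0.0289] yaw -7.02 tilt [-0.  0. -1.] w 0.065 F [0.7 0.9 0.6] j6 -0.13
wrist beamtop [319. 318.] 17142 z 0.0929 0.1378 rect [ 0.6446 -0.0458] 83.6 [76.9 39. ]
wrist button [319. 407.] 2334 z 0.1128 0.1145 rect [ 0.639  -0.0578] 86.5 [33.3 14.2]
side beamtop [248. 217.] 162 z 0.0899 0.0936 rect [ 0.6388 -0.0416] 83.0 [84.1 23.8]
side button [248. 207.] 12 z 0.1065 0.1121 rect [ 0.6385 -0.059 ] -89.2 [39.7  7. ]
scene beamtop [288. 268.] 20 z 0.0938 0.1744 rect [ 0.6622 -0.072 ] 17.6 [80.6 10. ]
scene beamtop [315. 279.] 232 z 0.0923 0.0983 rect [ 0.6161 -0.0189] -7.2 [91.8 33. ]
```

View pics/side15.png

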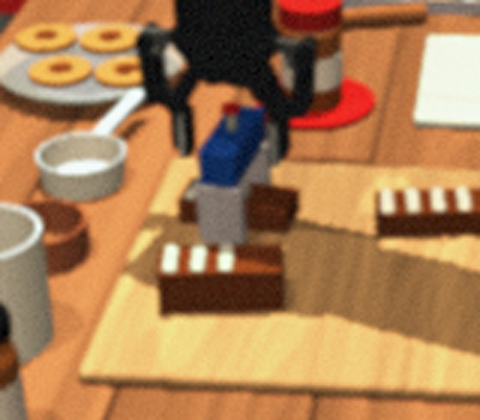

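View pics/scene15.png

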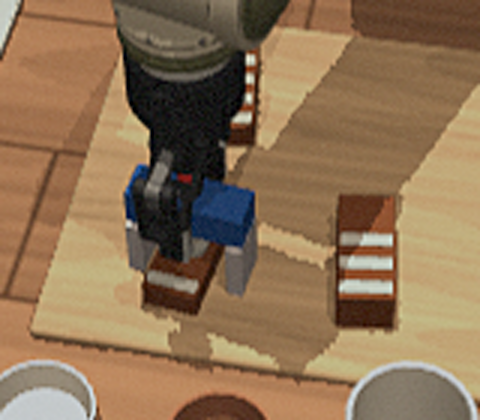

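Call:
apply_moves(hand=[200,200,200,200,200,200,200,200,200,200], offset=[[0,0,0],[0,0,0],[0,0,0],[0,0,0],[0,0,-0.2],[0,0,-0.6],[0,0,-0.6],[0,0,-0.3],[0,0,0],[0,0,0]], delta_rot=[[0,0,0],[0,0,0],[0,0,0],[0,0,0],[0,0,0],[0,0,0],[0,0,0],[0,0,-0.8],[0,0,-0.8],[0,0,-0.28]])

```text
time_s: 21.6
tool_pos: [0.6406, -0.0463, 0.1139]
tcp_rot: [-3.133, -0.223, 0.001]
force: [-0.1, 0.3, -4.8]
gripper_width: 0.0293
```

Run:
```python
from look import *
ci=manip.camera_info('side');p,d=manip.capture('side'); tops('side',ci,p,d,-.001)
ci=manip.camera_info('scene');p,d=manip.capture('scene'); tops('scene',ci,p,d,.001); save('scene16',p,(160,170,560,400),2)
go((.630,.0725,.115),8)
```

```text
side 22top [249. 235.] 358 z 0.0328 rect [ 0.6398 -0.0483] -7.3 [92.3 44.4]
side 22top [313. 237.] 351 z 0.0331 rect [ 0.4852 -0.0501] 6.1 [88.2 46.3]
side 22top [243. 266.] 148 z 0.0332 rect [0.6271 0.0919] 8.2 [86.6 10. ]
side 36top [243. 257.] 451 z 0.0469 rect [0.6292 0.0749] 9.3 [86.4 46.5]
side lid [245. 213.] 125 z 0.1116 rect [ 0.6365 -0.0056] 7.6 [36.  13.5]
scene 22top [318. 232.] 257 z 0.0349 rect [ 0.467  -0.0534] 10.8 [58.8 34.4]
scene 22top [303. 292.] 660 z 0.0349 rect [ 0.6399 -0.05  ] -7.2 [91.3 40.5]
scene 36top [362. 293.] 682 z 0.0492 rect [0.63   0.0716] 7.7 [92.4 39.4]
t 21.7 tcp [ 0.6406 -0.0464  0.1137] yaw 8.04 tilt [-0.001  0.    -1.   ] w 0.0297 F [-0.4 -0.5 -5.4] j6 -0.39
units in current tool frame [ 0.123 -2.383 -0.025]
rot z units 0.005 then offset units [ 0.121 -2.384 -0.026]
```

View pics/scene16.png

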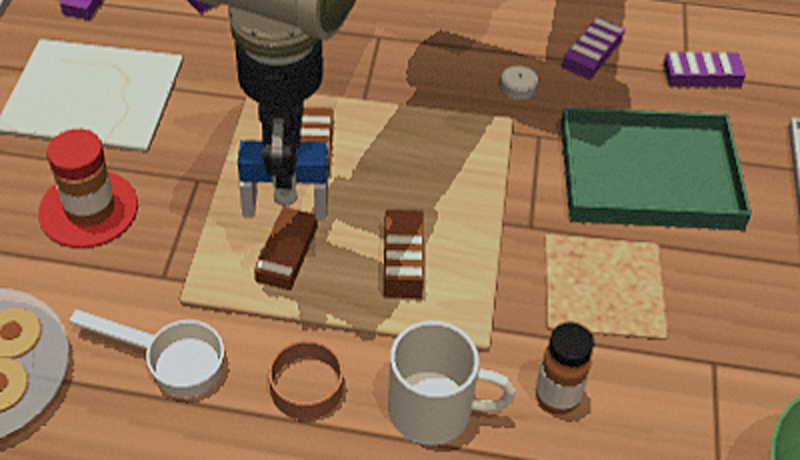

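Call:
apply_moves(hand=[200,200,200,200,200,200], offset=[[0.02,-0.4,0],[0.03,-0.6,0],[0.03,-0.6,0],[0.03,-0.5,0],[0.01,-0.28,0],[0,0,0]], delta_rot=[[0,0,0],[0,0,0],[0,0,0],[0,0,0],[0,0,0],[0,0,0]])

```text
time_s: 22.45
tool_pos: [0.63, 0.0732, 0.1139]
tcp_rot: [-3.134, -0.222, 0.0]
force: [0.1, -0.4, -4.8]
gripper_width: 0.0297
```

Run:
```python
from look import *
go((.630,.0725,.0289),8)
ci=manip.camera_info('scene');p,d=manip.capture('scene'); tops('scene',ci,p,d,.001)
```

```text
t 22.45 tcp [0.63   0.0732 0.1139] yaw 8.1 tilt [-0. -0. -1.] w 0.0297 F [ 0.1 -0.4 -4.8] j6 -0.21
units in current tool frame [-0.002  0.013  1.7  ]
rot z units 0.012 then offset units [-0.002  0.013  1.7  ]
scene 22top [316. 239.] 515 z 0.035 rect [ 0.4855 -0.0524] 7.7 [93.7 39.9]
scene 22top [303. 292.] 661 z 0.0349 rect [ 0.6396 -0.0501] -6.9 [91.8 40.9]
scene 36top [362. 293.] 670 z 0.0492 rect [0.6309 0.0717] 7.6 [91.7 39.4]
```

Call:
apply_moves(hand=[200,200,200,200,200,200,200,200,200], offset=[[0,0.01,0.3],[0,0,0.4],[0,0,0.3],[0,0,0.25],[0,0,0.2],[0,0,0.15],[0,0,0.08],[0,0,0.05],[0,0,0]], delta_rot=[[0,0,0],[0,0,0],[0,0,0],[0,0,0],[0,0,0],[0,0,0],[0,0,0],[0,0,0],[0,0,0]])

```text
time_s: 23.62
tool_pos: [0.6306, 0.0717, 0.029]
tcp_rot: [3.133, 0.22, 0.002]
force: [-4.1, -1.2, 6.3]
gripper_width: 0.0296
```

Seated (+6.3 N). Release and dwell.

Call:
apply_moves(hand=[140,100,60,60,60,60,60,60,60,60,60,60], offset=[[0,0,0],[0,0,0],[0,0,0],[0,0,0],[0,0,0],[0,0,0],[0,0,0],[0,0,0],[0,0,0],[0,0,0],[0,0,0],[0,0,0]], delta_rot=[[0,0,0],[0,0,0],[0,0,0],[0,0,0],[0,0,0],[0,0,0],[0,0,0],[0,0,0],[0,0,0],[0,0,0],[0,0,0],[0,0,0]])

```text
time_s: 25.12
tool_pos: [0.6303, 0.0717, 0.0274]
tcp_rot: [-3.134, -0.22, 0.0]
force: [-0.2, 0.2, 1.0]
gripper_width: 0.0654
```

```bash
cat > gl.py <<'E'
from meas import *
import sys
tag=sys.argv[1]; cx,cy=float(sys.argv[2]),float(sys.argv[3])
go(None); T=[]
for cam in('side','scene','wrist'):
    ci=manip.camera_info(cam); p,d=manip.capture(cam)
    u,v=proj(ci,[cx,cy,.05])[0].astype(int)
    if cam!='wrist': T.append(cv2.resize(p[max(0,v-70):v+70,max(0,u-80):u+80],(400,350),interpolation=cv2.INTER_CUBIC))
    hsv,C=bars(ci,p,d); H,S,V=[hsv[...,i] for i in range(3)]; x,y,z=[C[...,i] for i in range(3)]
    near=(abs(x-cx)<.06)&(abs(y-cy)<.06)
    for nm,m in {'beamtop':(H>100)&(H<130)&(S>120)&(abs(z-.092)<.006)&near,'button':((H<6)|(H>174))&(S>150)&(z>.095)&(z<.14)&near}.items():
        m=cv2.morphologyEx(m.astype(np.uint8),cv2.MORPH_OPEN,np.ones((2,2)))
        for i,c,n,P,mm in blobs(C,m,10):
            r=rect(P); print(cam,nm,c.round(),n,'z',np.median(P[:,2]).round(4),P[:,2].max().round(4),'rect',r[0].round(4),round(r[1],1),r[2].round(1))
save('gl'+tag,np.hstack(T))
E
python3 gl.py 3 .630 .0725
```

```text
t 25.12 tcp [0.6303 0.0717 0.0274] yaw 8.03 tilt [-0.  0. -1.] w 0.0654 F [-0.2  0.2  1. ] j6 -0.21
side beamtop [242. 242.] 200 z 0.0905 0.1087 rect [0.6298 0.0739] -82.7 [83.1 26.2]
side button [242. 225.] 16 z 0.1248 0.1329 rect [ 0.6496 -0.021 ] -77.6 [214.1   6.6]
scene beamtop [349. 281.] 195 z 0.0926 0.1394 rect [0.6498 0.048 ] 10.2 [55.1 28. ]
scene beamtop [378. 282.] 146 z 0.0924 0.0981 rect [0.5974 0.102 ] 0.5 [94.7 20.6]
wrist beamtop [320. 321.] 17771 z 0.0929 0.1344 rect [0.634  0.0656] -78.8 [93.9 38.2]
wrist button [320. 431.] 852 z 0.1253 0.136 rect [0.6287 0.0772] 6.9 [12.5 11.3]
```

View pics/gl3.png

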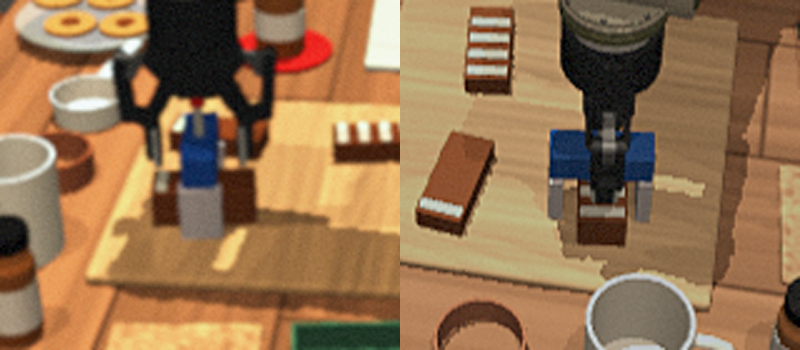

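Call:
apply_moves(hand=[60,200,200,200,200,200,200,200,200,200], offset=[[0,0,-0.06],[0,0,0],[0,0,0],[0,0,0],[0,0,0],[0,0,-0.2],[0,0,-0.6],[0,0,-0.6],[0,0,-0.3],[0,0,0]], delta_rot=[[0,0,0],[0,0,0],[0,0,0],[0,0,0],[0,0,0],[0,0,0],[0,0,0],[0,0,0],[0,0,0.09],[0,0,0]])

```text
time_s: 26.52
tool_pos: [0.6304, 0.0717, 0.1157]
tcp_rot: [3.135, 0.2, 0.001]
force: [0.9, -0.4, -4.7]
gripper_width: 0.0289
```

Run:
```python
from look import *
go((.4855,-.052,.115),7.3)
ci=manip.camera_info('scene');p,d=manip.capture('scene'); tops('scene',ci,p,d,.001); save('scene17',p,(160,170,560,400),2)
ci=manip.camera_info('side');p,d=manip.capture('side'); tops('side',ci,p,d,-.001)
```

```text
t 26.52 tcp [0.6304 0.0717 0.1157] yaw 7.3 tilt [ 0.001 -0.    -1.   ] w 0.0289 F [ 0.9 -0.4 -4.7] j6 -0.2
units in current tool frame [-3.188  2.087  0.012]
rot z units -0.001 then offset units [-3.188  2.087  0.014]
scene 22top [316. 239.] 509 z 0.035 rect [ 0.4852 -0.0526] 7.9 [93.3 39.9]
scene 22top [303. 292.] 665 z 0.0349 rect [ 0.6393 -0.0503] -7.0 [93.2 41.1]
scene 36top [362. 293.] 671 z 0.0491 rect [0.63   0.0715] 7.7 [91.6 39.4]
side 22top [258. 236.] 188 z 0.0328 rect [ 0.6173 -0.0461] 4.8 [46.8 46.1]
side 22top [313. 237.] 357 z 0.0332 rect [ 0.4855 -0.0517] 7.6 [89.1 45.6]
side 22top [246. 266.] 137 z 0.0335 rect [0.6227 0.091 ] 6.1 [77.8  9. ]
side 36top [243. 256.] 431 z 0.0469 rect [0.63   0.0724] 8.9 [87.2 46.9]
side lid [239. 239.] 145 z 0.1114 rect [0.6262 0.1117] 3.3 [35.9  9.5]
```

View pics/scene17.png

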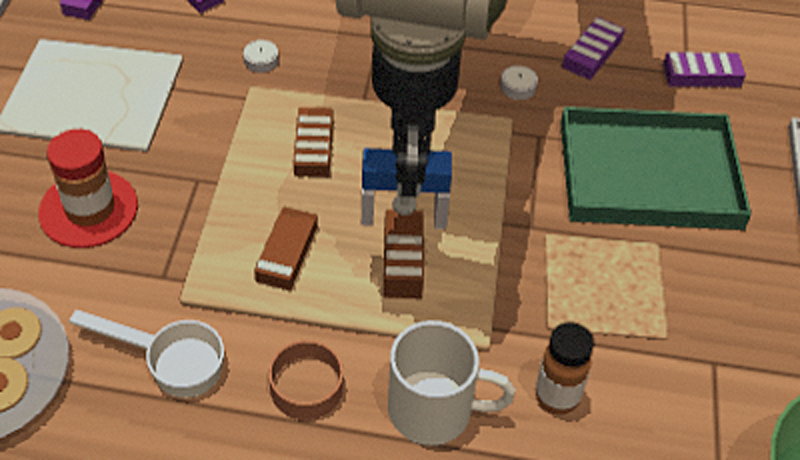

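Call:
apply_moves(hand=[200,200,200,200,200,200,200], offset=[[-0.4,0.26,0],[-0.6,0.39,0],[-0.7,0.46,0],[-0.7,0.46,0],[-0.5,0.33,0],[-0.29,0.19,0],[0,0,0]], delta_rot=[[0,0,0],[0,0,0],[0,0,0],[0,0,0],[0,0,0],[0,0,0],[0,0,0]])

```text
time_s: 27.5
tool_pos: [0.4851, -0.0525, 0.1151]
tcp_rot: [-3.135, -0.198, 0.001]
force: [0.5, 0.4, -4.2]
gripper_width: 0.0292
```

Run:
```python
from look import *
go((.4855,-.052,.0304),7.3)
ci=manip.camera_info('side');p,d=manip.capture('side'); tops('side',ci,p,d,-.001)
```

```text
t 27.5 tcp [ 0.4851 -0.0525  0.1151] yaw 7.24 tilt [-0.001  0.    -1.   ] w 0.0292 F [ 0.5  0.4 -4.2] j6 -0.48
units in current tool frame [ 0.011 -0.008  1.694]
rot z units -0.007 then offset units [ 0.01  -0.009  1.694]
side 22top [249. 235.] 350 z 0.0328 rect [ 0.6409 -0.0489] -7.4 [92.3 44.9]
side 22top [313. 237.] 366 z 0.0329 rect [ 0.4853 -0.0507] 6.1 [88.1 48. ]
side 36top [243. 256.] 434 z 0.047 rect [0.6293 0.0745] 10.8 [87.5 47.2]
side lid [314. 214.] 128 z 0.1113 rect [ 0.4837 -0.012 ] -8.0 [37.5 16.8]
```

Call:
apply_moves(hand=[200,200,200,200,200,200,200,200,200], offset=[[0,0,0.3],[0,0,0.4],[0,0,0.3],[0,0,0.25],[0,0,0.2],[0,0,0.14],[0,0,0.08],[0,0,0.05],[0,0,0]], delta_rot=[[0,0,0],[0,0,0],[0,0,0],[0,0,0],[0,0,0],[0,0,0],[0,0,0],[0,0,0],[0,0,0]])

```text
time_s: 28.68
tool_pos: [0.4856, -0.0523, 0.0305]
tcp_rot: [3.135, 0.2, 0.001]
force: [-4.2, 2.3, 7.5]
gripper_width: 0.0291
```

Call:
apply_moves(hand=[140,100,60,60,60,60,60,60,60,60,60,60], offset=[[0,0,0],[0,0,0],[0,0,0],[0,0,0],[0,0,0],[0,0,0],[0,0,0],[0,0,0],[0,0,0],[0,0,0],[0,0,0],[0,0,0]], delta_rot=[[0,0,0],[0,0,0],[0,0,0],[0,0,0],[0,0,0],[0,0,0],[0,0,0],[0,0,0],[0,0,0],[0,0,0],[0,0,0],[0,0,0]])

```text
time_s: 30.18
tool_pos: [0.4854, -0.0522, 0.0294]
tcp_rot: [-3.135, -0.2, -0.0]
force: [-0.5, 0.0, -0.2]
gripper_width: 0.0653
```

```bash
python3 gl.py 4 .4855 -.052
```

```text
t 30.18 tcp [ 0.4854 -0.0522  0.0294] yaw 7.31 tilt [ 0.  0. -1.] w 0.0653 F [-0.5  0.  -0.2] j6 -0.48
side beamtop [314. 219.] 143 z 0.0907 0.093 rect [ 0.4838 -0.0464] -85.1 [76.2 24.9]
scene beamtop [303. 222.] 125 z 0.0922 0.1601 rect [ 0.519  -0.0749] 15.4 [84.  23.1]
scene beamtop [328. 223.] 131 z 0.0923 0.0972 rect [ 0.4416 -0.0319] 8.7 [120.7  26.5]
wrist beamtop [321. 318.] 17041 z 0.0929 0.1381 rect [ 0.4895 -0.0491] -82.2 [74.8 39.5]
wrist button [321. 406.] 2313 z 0.1127 0.1146 rect [ 0.4869 -0.0637] -79.5 [34.  14.5]
```

View pics/gl4.png

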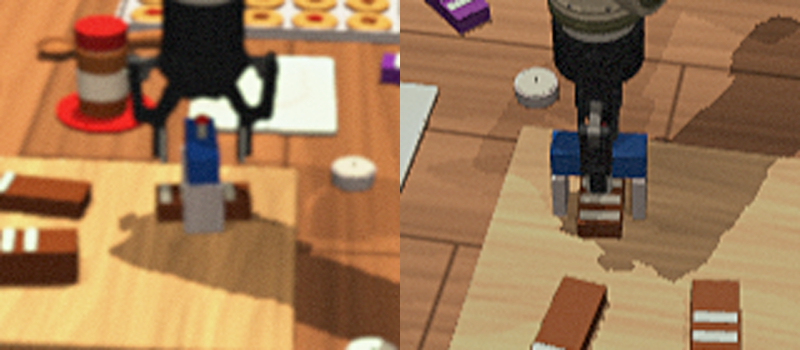

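Call:
apply_moves(hand=[200,200,200,200,200,200,200,200,200], offset=[[0,0,0],[0,0,0],[0,0,0],[0,0,0],[0,0,-0.2],[0,0,-0.6],[0,0,-0.6],[0,0,-0.3],[0,0,0]], delta_rot=[[0,0,0],[0,0,0],[0,0,0],[0,0,0],[0,0,0],[0,0,0],[0,0,0],[0,0,0],[0,0,0]])

```text
time_s: 31.45
tool_pos: [0.4855, -0.0522, 0.1147]
tcp_rot: [3.135, 0.2, 0.001]
force: [-0.5, 0.7, -5.8]
gripper_width: 0.0295
```

Run:
```python
from look import *
go((.61,.280,.115),7.3)
```

```text
t 31.45 tcp [ 0.4855 -0.0522  0.1147] yaw 7.31 tilt [ 0.001 -0.    -1.   ] w 0.0295 F [-0.5  0.7 -5.8] j6 -0.48
units in current tool frame [ 3.315e+00 -6.274e+00 -6.000e-03]
rot z units 0.001 then offset units [ 3.314e+00 -6.275e+00 -6.000e-03]
```

Call:
apply_moves(hand=[200,200,200,200,200,200,200,200,200,200,200,200], offset=[[0.2,-0.35,0],[0.35,-0.65,0],[0.35,-0.65,0],[0.35,-0.65,0],[0.35,-0.65,0],[0.35,-0.65,0],[0.35,-0.65,0],[0.35,-0.65,0],[0.3,-0.65,0],[0.25,-0.5,0],[0.11,-0.22,0],[0,0,0]], delta_rot=[[0,0,0],[0,0,0],[0,0,0],[0,0,0],[0,0,0],[0,0,0],[0,0,0],[0,0,0],[0,0,0],[0,0,0],[0,0,0],[0,0,0]])

```text
time_s: 32.95
tool_pos: [0.6092, 0.2797, 0.113]
tcp_rot: [3.135, 0.201, -0.003]
force: [-0.3, 0.1, -4.0]
gripper_width: 0.0292
```

Run:
```python
from look import *
go((.61,.280,.0237),7.3)
p,d=manip.capture('scene'); save('scene18',p,(160,170,560,400),2)
```

```text
t 32.95 tcp [0.6092 0.2797 0.113 ] yaw 7.34 tilt [-0.002 -0.001 -1.   ] w 0.0292 F [-0.3  0.1 -4. ] j6 0.13
units in current tool frame [ 0.02  -0.006  1.787]
rot z units 0.005 then offset units [ 0.016 -0.005  1.787]
```

View pics/scene18.png

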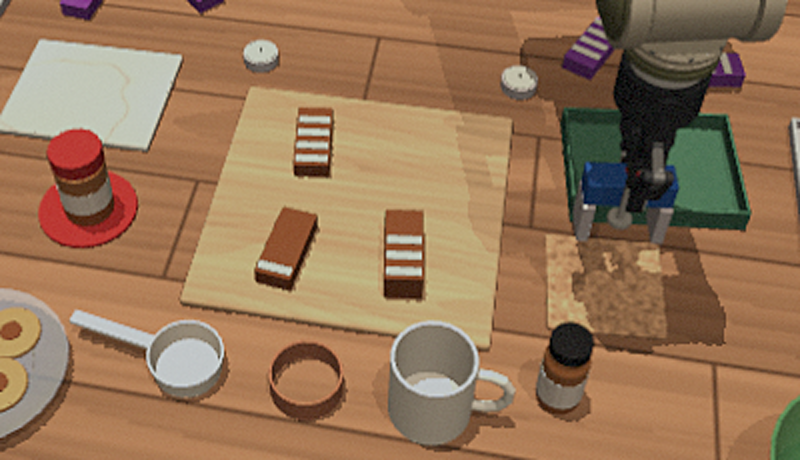

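Call:
apply_moves(hand=[200,200,200,200,200,200,200,200,200], offset=[[0.02,0,0.3],[0,0,0.4],[0,0,0.4],[0,0,0.25],[0,0,0.2],[0,0,0.14],[0,0,0.08],[0,0,0.05],[0,0,0]], delta_rot=[[0,0,0],[0,0,0],[0,0,0],[0,0,0],[0,0,0],[0,0,0],[0,0,0],[0,0,0],[0,0,0]])

```text
time_s: 34.12
tool_pos: [0.6109, 0.28, 0.0237]
tcp_rot: [-3.135, -0.2, -0.001]
force: [-0.2, 0.5, -4.1]
gripper_width: 0.029
```

Call:
apply_moves(hand=[200,200,200], offset=[[0,0,0.03],[0,0,0.02],[0,0,0]], delta_rot=[[0,0,0],[0,0,0],[0,0,0]])

```text
time_s: 34.5
tool_pos: [0.6111, 0.2801, 0.0235]
tcp_rot: [-3.135, -0.2, -0.002]
force: [-6.1, -1.8, 12.4]
gripper_width: 0.0291
```

Seated. Release and rise.

Call:
apply_moves(hand=[140,100,40,0,0,0,0,0,0,0], offset=[[0,0,0],[0,0,0],[0,0,0],[0,0,0],[0,0,-0.3],[0,0,-0.6],[0,0,-0.8],[0,0,-0.8],[0,0,-0.8],[0,0,0]], delta_rot=[[0,0,0],[0,0,0],[0,0,0],[0,0,0],[0,0,0],[0,0,0],[0,0,0],[0,0,0],[0,0,0],[0,0,0]])

```text
time_s: 35.75
tool_pos: [0.612, 0.2803, 0.1908]
tcp_rot: [-3.134, -0.2, -0.012]
force: [-0.3, 0.3, -0.4]
gripper_width: 0.0852
```

Run:
```python
from look import *
go((.64,-.049,.2),83)
ci=manip.camera_info('scene');p,d=manip.capture('scene'); tops('scene',ci,p,d,.001); save('scene19',p,(160,170,560,400),2)
hsv,C=bars(ci,p,d); H,S,V=[hsv[...,i] for i in range(3)]; x,y,z=[C[...,i] for i in range(3)]
m=(H>100)&(H<130)&(S>120)&(abs(z-.087)<.005)&(y>.15)
for i,c,n,P,mm in blobs(C,m,30): print('beam',n,np.median(P[:,2]).round(4),rect(P))
```

```text
t 35.75 tcp [0.612  0.2803 0.1908] yaw 7.31 tilt [ 0.008  0.002 -1.   ] w 0.0852 F [-0.3  0.3 -0.4] j6 0.13
units in current tool frame [-0.281  6.604 -0.193]
rot z units -9.461 then offset units [-6.469  1.359 -0.184]
scene 22top [316. 239.] 512 z 0.0352 rect [ 0.4843 -0.0528] 8.8 [94.2 39.7]
scene 22top [303. 292.] 677 z 0.0351 rect [ 0.639  -0.0502] -7.2 [94.2 41.4]
scene 36top [361. 293.] 689 z 0.0493 rect [0.6292 0.0714] 7.8 [93.4 39.4]
beam 483 0.088 (array([0.61325391, 0.27754398]), -83.58805990219116, array([82.22218323, 32.04218674]))
```

View pics/scene19.png

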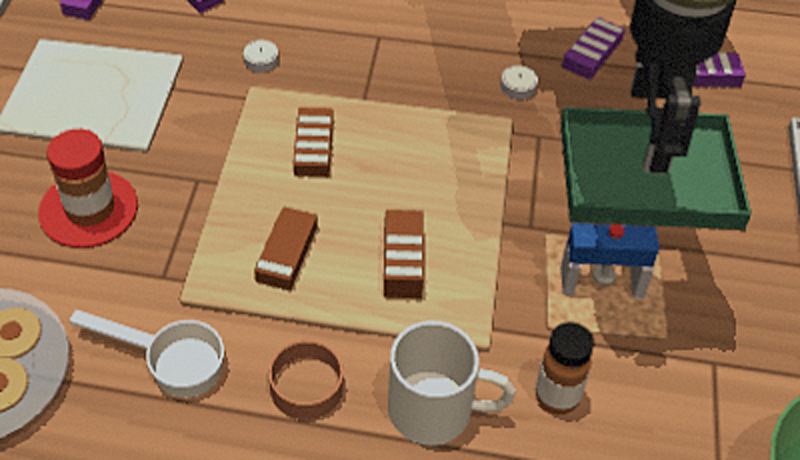

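Call:
apply_moves(hand=[0,0,0,0,0,0,0,0,0,0,0,0], offset=[[0,0,-0.1],[0,0,-0.1],[0,0,0],[0,0,0],[0,0,0],[0,0,0],[0,0,0],[0,0,0],[0,0,0],[0,0,0],[0,0,0],[0,0,0]], delta_rot=[[0,0,0.93],[0,0,0.93],[0,0,0.93],[0,0,0.93],[0,0,0.93],[0,0,0.93],[0,0,0.93],[0,0,0.93],[0,0,0.93],[0,0,0.93],[0,0,0.93],[0,0,0.93]])

```text
time_s: 37.3
tool_pos: [0.6102, 0.2798, 0.1948]
tcp_rot: [2.366, -2.064, -0.002]
force: [0.3, 0.6, 0.2]
gripper_width: 0.0852
```

Run:
```python
from look import *
go((.63,.072,.12),-82)
```

```text
t 37.3 tcp [0.6102 0.2798 0.1948] yaw -82.22 tilt [-0.002 -0.001 -1.   ] w 0.0852 F [0.3 0.6 0.2] j6 1.69
units in current tool frame [4.17  0.167 1.497]
rot z units -0.027 then offset units [4.17  0.186 1.496]
```

Call:
apply_moves(hand=[0,0,0,0,0,0,0,0], offset=[[0.6,0.03,0],[0.7,0.03,0],[0.7,0.03,0],[0.7,0.03,0.1],[0.7,0.03,0.4],[0.55,0.03,0.5],[0.22,0,0.5],[0,0,0]], delta_rot=[[0,0,0],[0,0,0],[0,0,0],[0,0,0],[0,0,0],[0,0,0],[0,0,0],[0,0,0]])

```text
time_s: 38.3
tool_pos: [0.6295, 0.0716, 0.1185]
tcp_rot: [2.368, -2.06, -0.007]
force: [0.9, -0.6, 0.4]
gripper_width: 0.0853
```

Run:
```python
from look import *
go((.63,.072,-.013),-82)
ci=manip.camera_info('side');p,d=manip.capture('side'); tops('side',ci,p,d,-.001)
ci=manip.camera_info('wrist');p,d=manip.capture('wrist'); tops('wrist',ci,p,d);save('wrist20',p)
```

```text
t 38.3 tcp [0.6295 0.0716 0.1185] yaw -82.04 tilt [-0.005  0.    -1.   ] w 0.0853 F [ 0.9 -0.6  0.4] j6 1.36
units in current tool frame [-0.004 -0.025  2.63 ]
rot z units -0.005 then offset units [-0.006 -0.011  2.63 ]
side 22top [249. 235.] 362 z 0.0328 rect [ 0.6405 -0.0478] -4.9 [91.6 46.4]
side 22top [313. 237.] 359 z 0.0331 rect [ 0.4853 -0.0512] 6.9 [88.7 45.2]
side 22top [243. 266.] 130 z 0.0336 rect [0.6271 0.0902] 7.9 [73.4 11.5]
side 36top [243. 257.] 441 z 0.0469 rect [0.6298 0.0732] 9.0 [87.  45.8]
wrist 22top [298.  18.] 120 z 0.034 rect [0.7489 0.1012] -60.5 [17.8  1.4]
wrist 22top [469.  40.] 456 z 0.0308 rect [7.538e-01 2.000e-04] -90.0 [50.4 11.9]
wrist 22top [507. 235.] 7939 z 0.0348 rect [ 0.6375 -0.051 ] -6.3 [90.3 41.6]
wrist 22top [442. 411.] 1721 z 0.0349 rect [ 0.4922 -0.044 ] 7.6 [72.  24.6]
wrist 36top [279.  16.] 150 z 0.048 rect [0.7457 0.1108] -76.9 [20.8  2. ]
wrist 36top [321. 229.] 9399 z 0.0491 rect [0.6279 0.0707] 8.2 [90.  40.2]
```

View pics/wrist20.png

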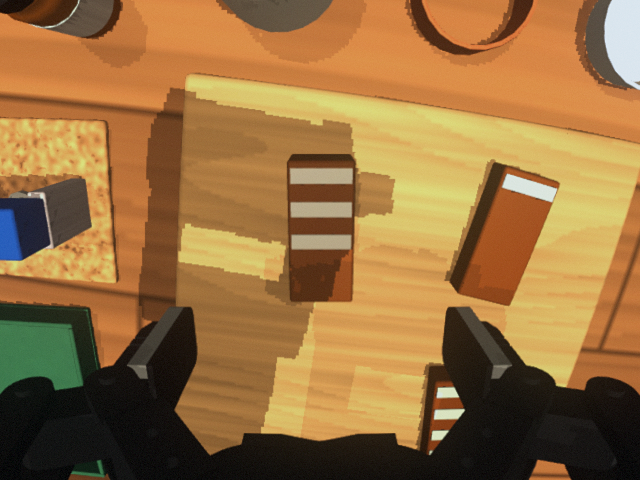

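Call:
apply_moves(hand=[0,0,0,0,0,0,0,220,220,220,220,220], offset=[[0,-0.01,0.5],[0,0,0.6],[0,0,0.6],[0,0,0.4],[0,0,0.3],[0,0,0.2],[0,0,0],[0,0,0],[0,0,0],[0,0,0],[0,0,0],[0,0,0]], delta_rot=[[0,0,0],[0,0,0],[0,0,0],[0,0,0],[0,0,0],[0,0,0],[0,0,0],[0,0,0],[0,0,0],[0,0,0],[0,0,0],[0,0,0]])

```text
time_s: 39.9
tool_pos: [0.6318, 0.0722, -0.0084]
tcp_rot: [-2.371, 2.06, -0.001]
force: [-0.5, -0.1, 5.6]
gripper_width: 0.039
```

```bash
python3 gl.py 5 .63 .072
```

```text
t 39.9 tcp [ 0.6318  0.0722 -0.0084] yaw -81.97 tilt [ 0.001 -0.    -1.   ] w 0.039 F [-0.5 -0.1  5.6] j6 1.36
```

View pics/gl5.png

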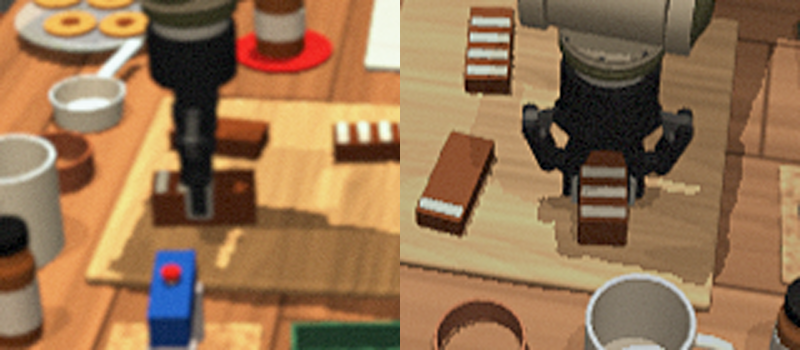

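Call:
apply_moves(hand=[220,220,220,220,220], offset=[[0,0,-0.3],[0,0,-0.7],[0,0,-0.8],[0,0,-0.7],[0,0,0]], delta_rot=[[0,0,0],[0,0,0],[0,0,0],[0,0,0],[0,0,0]])

```text
time_s: 40.67
tool_pos: [0.6326, 0.0722, 0.1194]
tcp_rot: [-2.369, 2.058, -0.007]
force: [-0.2, -0.3, -1.1]
gripper_width: 0.039
```

Run:
```python
from look import *
go((.437,-.342,.12),-82)
```

```text
t 40.67 tcp [0.6326 0.0722 0.1194] yaw -81.97 tilt [ 0.006 -0.    -1.   ] w 0.039 F [-0.2 -0.3 -1.1] j6 1.36
units in current tool frame [ 7.656  5.032 -0.031]
rot z units 0.004 then offset units [ 7.659  5.028 -0.013]
```

Call:
apply_moves(hand=[220,220,220,220,220,220,220,220,220,220,220,220], offset=[[0.4,0.26,0],[0.75,0.49,0],[0.75,0.49,0],[0.75,0.49,0],[0.75,0.49,0],[0.75,0.49,0],[0.75,0.49,0],[0.75,0.49,0],[0.75,0.49,0],[0.75,0.49,0],[0.51,0.35,0],[0,0,0]], delta_rot=[[0,0,0],[0,0,0],[0,0,0],[0,0,0],[0,0,0],[0,0,0],[0,0,0],[0,0,0],[0,0,0],[0,0,0],[0,0,0],[0,0,0]])

```text
time_s: 42.18
tool_pos: [0.435, -0.3432, 0.115]
tcp_rot: [-2.369, 2.064, 0.003]
force: [-0.4, 0.6, 0.0]
gripper_width: 0.039
```

Run:
```python
from look import *
go((.437,-.342,-.0104),-82)
p,d=manip.capture('scene'); save('scene21',p,(100,120,420,350),2.4)
```

```text
t 42.17 tcp [ 0.435  -0.3432  0.115 ] yaw -82.13 tilt [-0.001  0.001 -1.   ] w 0.039 F [-0.4  0.6  0. ] j6 0.55
units in current tool frame [-0.014 -0.045  2.507]
rot z units -0.017 then offset units [-0.017 -0.043  2.507]
```

View pics/scene21.png

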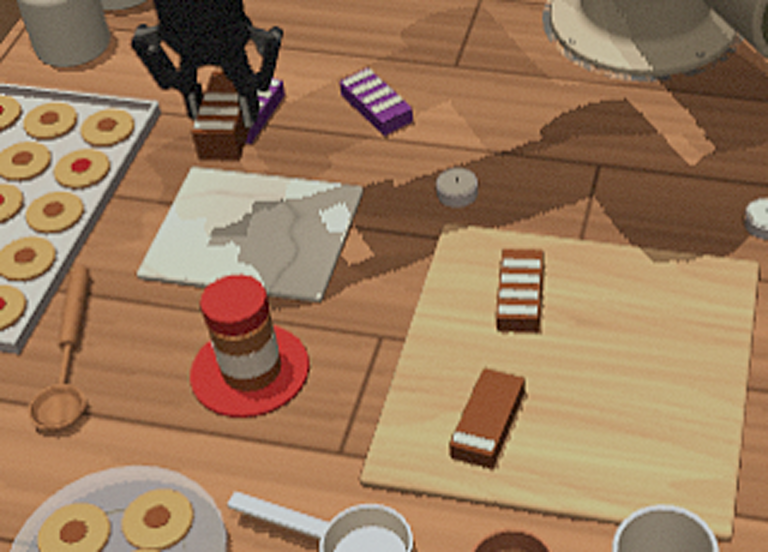

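Call:
apply_moves(hand=[220,220,220,220,220,220,220,220,220], offset=[[0,-0.04,0.5],[0,0,0.6],[0,0,0.6],[0,0,0.3],[0,0,0.2],[0,0,0.14],[0,0,0.1],[0,0,0.05],[0,0,0]], delta_rot=[[0,0,0],[0,0,0],[0,0,0],[0,0,0],[0,0,0],[0,0,0],[0,0,0],[0,0,0],[0,0,0]])

```text
time_s: 43.35
tool_pos: [0.4384, -0.3418, -0.0085]
tcp_rot: [2.372, -2.06, 0.0]
force: [-0.6, -0.6, -0.8]
gripper_width: 0.0394
```

Call:
apply_moves(hand=[220,220,220], offset=[[0,0,0.04],[0,0,0.02],[0,0,0]], delta_rot=[[0,0,0],[0,0,0],[0,0,0]])

```text
time_s: 43.72
tool_pos: [0.4385, -0.342, -0.0104]
tcp_rot: [2.371, -2.06, 0.001]
force: [-2.9, 2.6, 9.2]
gripper_width: 0.0392
```

Contact. Release and rise, then measure again.

Call:
apply_moves(hand=[110,80,40,0,0,0,0,0,0], offset=[[0,0,0],[0,0,0],[0,0,0],[0,0,-0.3],[0,0,-0.7],[0,0,-0.9],[0,0,-0.9],[0,0,-0.6],[0,0,0]], delta_rot=[[0,0,0],[0,0,0],[0,0,0],[0,0,0],[0,0,0],[0,0,0],[0,0,0],[0,0,0],[0,0,0]])

```text
time_s: 44.85
tool_pos: [0.4391, -0.3425, 0.1615]
tcp_rot: [2.371, -2.06, 0.009]
force: [0.1, 0.9, -0.4]
gripper_width: 0.0854
```

Run:
```python
from look import *
ci=manip.camera_info('scene');p,d=manip.capture('scene'); tops('scene',ci,p,d,.001,region=(.34,.76,-.45,.2)); save('scene22',p,(100,120,420,350),2.4)
ci=manip.camera_info('side');p,d=manip.capture('side'); tops('side',ci,p,d,-.001,region=(.34,.76,-.45,.2))
go((.6395,-.0495,.12),-97)
```

```text
scene 22top [316. 238.] 511 z 0.0352 rect [ 0.4849 -0.0525] 8.2 [93.3 39.7]
scene 22top [303. 292.] 668 z 0.0348 rect [ 0.639  -0.0498] -6.7 [95.1 40.4]
scene 36top [202. 204.] 357 z 0.0471 rect [ 0.4379 -0.3408] 8.5 [91.  38.9]
scene lid [196. 244.] 435 z 0.1065 rect [ 0.6136 -0.2804] -65.3 [56.9 56.6]
side 22top [249. 235.] 350 z 0.0328 rect [ 0.6403 -0.047 ] -4.9 [90.9 47.1]
side 22top [313. 237.] 369 z 0.0329 rect [ 0.4856 -0.0504] 5.1 [87.9 46.4]
side 36top [339. 184.] 197 z 0.045 rect [ 0.437  -0.3379] 7.1 [89.4 49. ]
side lid [273. 170.] 157 z 0.1046 rect [ 0.6137 -0.2786] -81.1 [63.4 50.9]
t 44.95 tcp [ 0.4381 -0.3415  0.1583] yaw -81.97 tilt [-0.  0. -1.] w 0.0853 F [-0.5  0.2  0.5] j6 0.56
units in current tool frame [-5.22  -4.804  0.767]
rot z units 1.879 then offset units [-6.287 -3.286  0.766]
```

View pics/scene22.png

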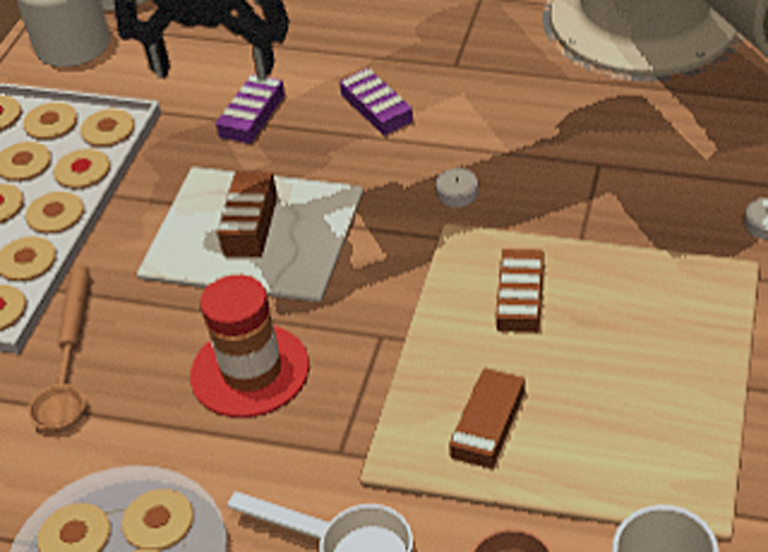

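Call:
apply_moves(hand=[0,0,0,0,0,0,0,0,0,0,0], offset=[[0,0,0],[0,0,0],[-0.6,-0.31,0],[-0.8,-0.42,0],[-0.8,-0.42,0],[-0.8,-0.42,0],[-0.8,-0.42,0],[-0.8,-0.42,0.1],[-0.8,-0.42,0.3],[-0.7,-0.37,0.3],[-0.19,-0.1,0.1]], delta_rot=[[0,0,0.92],[0,0,0.93],[0,0,0],[0,0,0],[0,0,0],[0,0,0],[0,0,0],[0,0,0],[0,0,0],[0,0,0],[0,0,0]])

```text
time_s: 46.32
tool_pos: [0.6389, -0.0468, 0.1159]
tcp_rot: [2.088, -2.345, -0.005]
force: [-0.6, -0.5, -0.2]
gripper_width: 0.0855
```

Run:
```python
from look import *
go((.6395,-.0495,-.017),-96.8)
ci=manip.camera_info('wrist');p,d=manip.capture('wrist'); tops('wrist',ci,p,d);save('wrist23',p)
```

```text
t 46.33 tcp [ 0.6389 -0.0468  0.1159] yaw -96.64 tilt [-0.004  0.001 -1.   ] w 0.0855 F [-0.6 -0.5 -0.2] j6 1.43
units in current tool frame [ 0.053 -0.029  2.657]
rot z units 0.02 then offset units [ 0.051 -0.018  2.658]
wrist 22top [216.  43.] 498 z 0.0309 rect [ 7.539e-01 -1.000e-04] 89.9 [51. 12.]
wrist 22top [53. 74.] 382 z 0.0343 rect [0.7498 0.1026] -62.2 [34.2  5. ]
wrist 22top [326. 222.] 8803 z 0.035 rect [ 0.6375 -0.0516] -6.8 [89.4 40.2]
wrist 22top [347. 403.] 3501 z 0.0351 rect [ 0.4998 -0.0515] 7.3 [58.6 40.4]
wrist 36top [40. 72.] 395 z 0.0481 rect [0.75   0.1026] -63.1 [36.2  5.1]
```

View pics/wrist23.png

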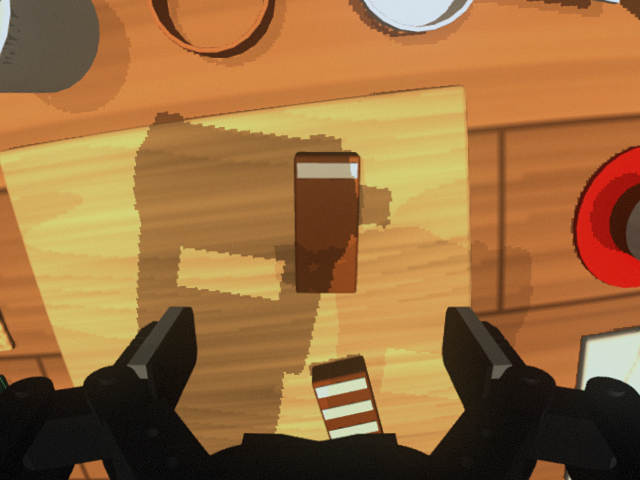

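Call:
apply_moves(hand=[0,0,0,0,0,0,0,220,220,220,220,220], offset=[[0.05,-0.02,0.5],[0,0,0.6],[0,0,0.6],[0,0,0.45],[0,0,0.3],[0,0,0.2],[0,0,0],[0,0,0],[0,0,0],[0,0,0],[0,0,0],[0,0,0]], delta_rot=[[0,0,0],[0,0,0],[0,0,0],[0,0,0],[0,0,0],[0,0,0],[0,0,0],[0,0,0],[0,0,0],[0,0,0],[0,0,0],[0,0,0]])

```text
time_s: 47.88
tool_pos: [0.6404, -0.0516, -0.0134]
tcp_rot: [-2.086, 2.348, -0.002]
force: [0.5, 0.8, 5.5]
gripper_width: 0.0385
```

```bash
python3 gl.py 6 .64 -.05
```

```text
t 47.88 tcp [ 0.6404 -0.0516 -0.0134] yaw -96.77 tilt [ 0.001 -0.    -1.   ] w 0.0385 F [0.5 0.8 5.5] j6 1.43
```

View pics/gl6.png

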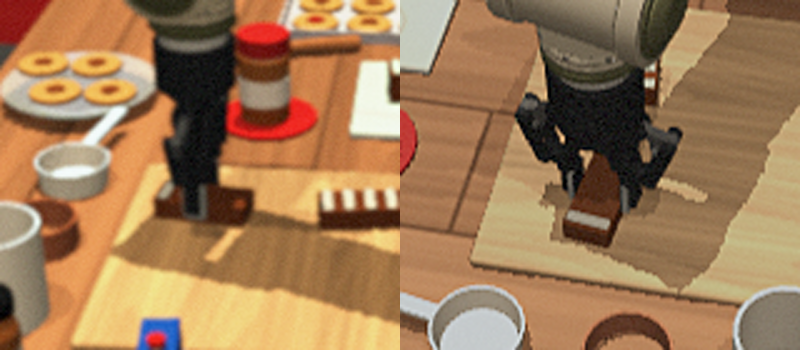

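Call:
apply_moves(hand=[220,220,220,220,220,220], offset=[[0,0,-0.3],[0,0,-0.7],[0,0,-0.8],[0,0,-0.7],[0,0,-0.2],[0,0,0]], delta_rot=[[0,0,0],[0,0,0],[0,0,0],[0,0,-0.8],[0,0,-0.8],[0,0,-0.1]])

```text
time_s: 48.78
tool_pos: [0.6402, -0.0516, 0.1221]
tcp_rot: [-2.349, 2.085, -0.002]
force: [0.2, 0.1, -0.8]
gripper_width: 0.0385
```

Run:
```python
from look import *
go((.4505,.2898,.12),-83.2)
```

```text
t 48.77 tcp [ 0.6402 -0.0516  0.1221] yaw -83.18 tilt [ 0.002 -0.    -1.   ] w 0.0385 F [ 0.2  0.1 -0.8] j6 1.19
units in current tool frame [-7.229  2.957  0.033]
rot z units 0.002 then offset units [-7.228  2.959  0.043]
```

Call:
apply_moves(hand=[220,220,220,220,220,220,220,220,220,220,220,220], offset=[[-0.4,0.16,0],[-0.7,0.29,0],[-0.7,0.29,0],[-0.7,0.29,0],[-0.7,0.29,0],[-0.7,0.29,0],[-0.7,0.29,0],[-0.7,0.29,0],[-0.7,0.29,0],[-0.7,0.29,0],[-0.53,0.19,0],[0,0,0]], delta_rot=[[0,0,0],[0,0,0],[0,0,0],[0,0,0],[0,0,0],[0,0,0],[0,0,0],[0,0,0],[0,0,0],[0,0,0],[0,0,0],[0,0,0]])

```text
time_s: 50.28
tool_pos: [0.4488, 0.2909, 0.1203]
tcp_rot: [2.35, -2.084, -0.001]
force: [0.5, -0.8, -0.6]
gripper_width: 0.0389
```

Run:
```python
from look import *
go((.4505,.2898,-.0214),-83.2)
p,d=manip.capture('wrist'); save('wrist24',p)
ci=manip.camera_info('wrist'); hsv,C=bars(ci,p,d); H,S,V=[hsv[...,i] for i in range(3)]; x,y,z=[C[...,i] for i in range(3)]
P=C[(H>55)&(H<95)&(S>80)&(abs(z-.028)<.004)&(abs(y-.33)<.15)]
print('rim',len(P),rect(P))
```

```text
t 50.27 tcp [0.4488 0.2909 0.1203] yaw -83.13 tilt [-0.001 -0.    -1.   ] w 0.0389 F [ 0.5 -0.8 -0.6] j6 1.81
units in current tool frame [ 0.025 -0.036  2.834]
rot z units 0.009 then offset units [ 0.026 -0.032  2.834]
rim 3557 (array([0.4443248 , 0.32550989]), -83.20981740951538, array([188.86312866, 148.78718567]))
```

View pics/wrist24.png

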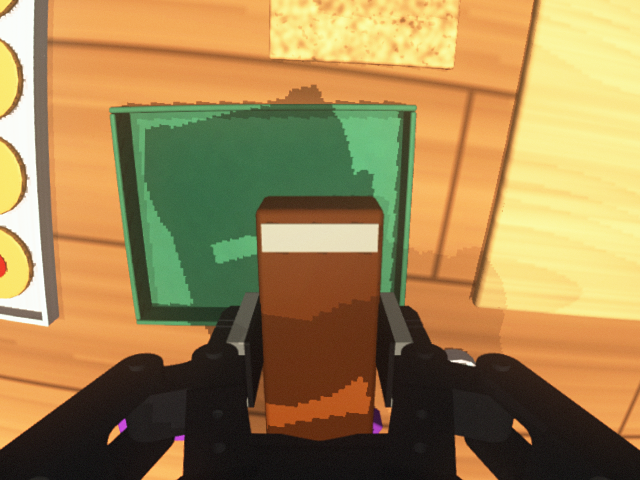

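Call:
apply_moves(hand=[220,220,220,220,220,220,220,220,220,220], offset=[[0.03,-0.03,0.5],[0,0,0.6],[0,0,0.6],[0,0,0.4],[0,0,0.3],[0,0,0.2],[0,0,0.13],[0,0,0.07],[0,0,0.04],[0,0,0]], delta_rot=[[0,0,0],[0,0,0],[0,0,0],[0,0,0],[0,0,0],[0,0,0],[0,0,0],[0,0,0],[0,0,0],[0,0,0]])

```text
time_s: 51.58
tool_pos: [0.4518, 0.2886, -0.021]
tcp_rot: [-2.35, 2.085, -0.0]
force: [-0.0, -0.1, 0.2]
gripper_width: 0.0387
```

Call:
apply_moves(hand=[220,220,220], offset=[[0,0,0.03],[0,0,0.02],[0,0,0]], delta_rot=[[0,0,0],[0,0,0],[0,0,0]])

```text
time_s: 51.95
tool_pos: [0.452, 0.2887, -0.0214]
tcp_rot: [-2.35, 2.084, -0.001]
force: [-8.4, -2.7, 22.1]
gripper_width: 0.0387
```

Call:
apply_moves(hand=[220,120,95,95,95,95,95,40,0,0,0], offset=[[0,0,-0.02],[0,0,0],[0,0,0],[0,0,0],[0,0,-0.3],[0,0,-0.6],[0,0,-0.8],[0,0,-0.9],[0,0,-0.8],[0,0,0],[0,0,0]], delta_rot=[[0,0,0],[0,0,0],[0,0,0],[0,0,0],[0,0,0],[0,0,0],[0,0,0],[0,0,0],[0,0,0],[0,0,0],[0,0,0]])

```text
time_s: 53.32
tool_pos: [0.4512, 0.2884, 0.1471]
tcp_rot: [2.349, -2.085, -0.001]
force: [-1.3, -0.2, -0.6]
gripper_width: 0.0855
```

Run:
```python
from look import *
ci=manip.camera_info('scene');p,d=manip.capture('scene'); tops('scene',ci,p,d,.001); save('scene25',p,(240,150,560,380),2.4)
tops('scene-tin',ci,p,d,-.007,region=(.36,.53,.2,.45))
ci=manip.camera_info('side');p,d=manip.capture('side'); tops('side',ci,p,d,-.001)
tops('side-tin',ci,p,d,-.009,region=(.36,.53,.2,.45))
go((.4852,-.052,.12),-82.6)
```

```text
scene 22top [316. 238.] 497 z 0.0351 rect [ 0.4858 -0.0525] 7.8 [93.3 40. ]
scene-tin 22top [469. 250.] 542 z 0.027 rect [0.4497 0.2895] 7.0 [93.8 41.8]
scene-tin 22top [477. 274.] 133 z 0.0278 rect [0.5205 0.3075] -82.9 [78.   8.5]
side 22top [303. 238.] 152 z 0.0329 rect [ 0.5115 -0.0475] -85.2 [47.  35.3]
side-tin 22top [292. 314.] 100 z 0.025 rect [0.5041 0.2419] 7.0 [49.8  7.6]
side-tin 22top [318. 333.] 733 z 0.0246 rect [0.4513 0.2912] 7.6 [90.3 43.6]
side-tin 22top [324. 382.] 444 z 0.0256 rect [0.4331 0.4181] 13.7 [151.   27.7]
t 53.42 tcp [0.4511 0.2883 0.1464] yaw -83.17 tilt [-0.002 -0.001 -1.   ] w 0.0858 F [-0.1  0.6  0.4] j6 1.8
units in current tool frame [6.838 0.13  0.531]
rot z units -0.072 then offset units [6.837 0.2   0.528]
```

View pics/scene25.png

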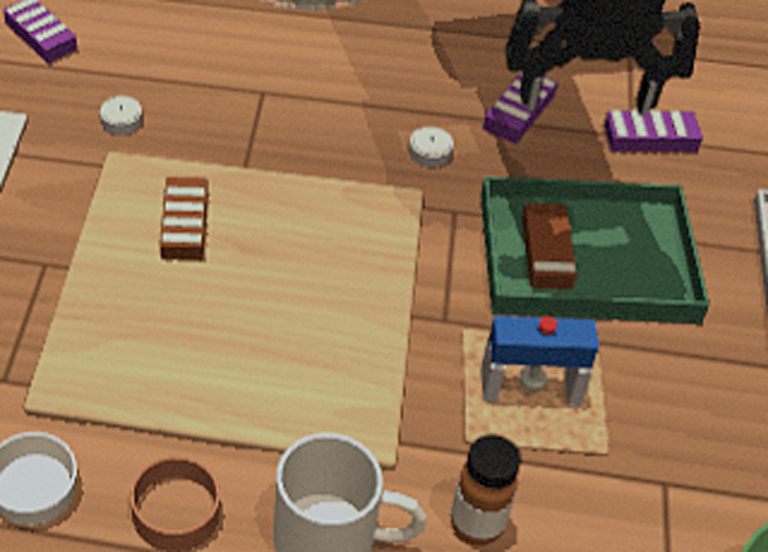

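Call:
apply_moves(hand=[0,0,0,0,0,0,0,0,0,0,0], offset=[[0.4,0.02,0],[0.7,0.02,0],[0.8,0.02,0],[0.8,0.02,0],[0.8,0.02,0],[0.8,0.02,0],[0.8,0.02,0],[0.8,0.02,0.1],[0.6,0.02,0.2],[0.34,0.02,0.2],[0,0,0]], delta_rot=[[0,0,-0.07],[0,0,0],[0,0,0],[0,0,0],[0,0,0],[0,0,0],[0,0,0],[0,0,0],[0,0,0],[0,0,0],[0,0,0]])

```text
time_s: 54.8
tool_pos: [0.4849, -0.0521, 0.1213]
tcp_rot: [2.358, -2.075, -0.004]
force: [1.3, 0.9, -0.2]
gripper_width: 0.0855
```

Run:
```python
from look import *
go((.4852,-.052,-.017),-82.6)
ci=manip.camera_info('wrist');p,d=manip.capture('wrist'); tops('wrist',ci,p,d);save('wrist26',p)
```

```text
t 54.8 tcp [ 0.4849 -0.0521  0.1213] yaw -82.68 tilt [-0.002  0.001 -1.   ] w 0.0855 F [ 1.3  0.9 -0.2] j6 1.1
units in current tool frame [ 0.003 -0.012  2.765]
rot z units -0.011 then offset units [-1.000e-03 -5.000e-03  2.765e+00]
wrist 22top [322. 222.] 8461 z 0.0352 rect [ 0.4832 -0.0538] 8.1 [89.7 40. ]
```

View pics/wrist26.png

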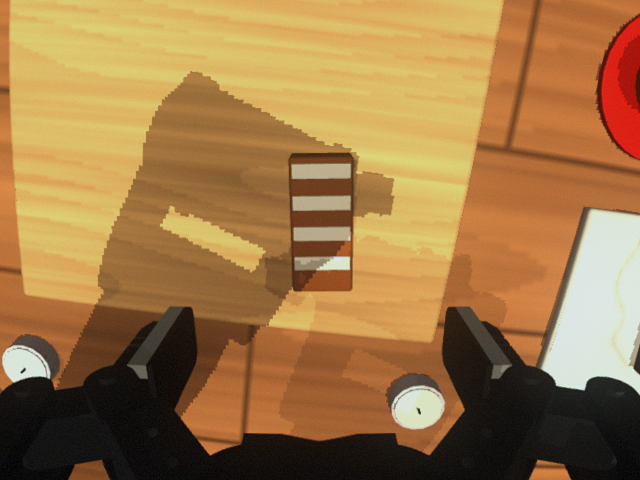

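Call:
apply_moves(hand=[0,0,0,0,0,0,0,220,220,220,220,220], offset=[[0,0,0.5],[0,0,0.6],[0,0,0.6],[0,0,0.5],[0,0,0.35],[0,0,0.2],[0,0,0],[0,0,0],[0,0,0],[0,0,0],[0,0,0],[0,0,0]], delta_rot=[[0,0,0],[0,0,0],[0,0,0],[0,0,0],[0,0,0],[0,0,0],[0,0,0],[0,0,0],[0,0,0],[0,0,0],[0,0,0],[0,0,0]])

```text
time_s: 56.35
tool_pos: [0.486, -0.0521, -0.0144]
tcp_rot: [-2.36, 2.073, -0.002]
force: [-1.5, 1.9, 6.2]
gripper_width: 0.039
```

Call:
apply_moves(hand=[220,220,220,220,220,220], offset=[[0,0,-0.3],[0,0,-0.7],[0,0,-0.8],[0,0,-0.7],[0,0,-0.2],[0,0,0]], delta_rot=[[0,0,0],[0,0,0],[0,0,0],[0,0,0.07],[0,0,0],[0,0,0]])

```text
time_s: 57.1
tool_pos: [0.4854, -0.0519, 0.1199]
tcp_rot: [-2.35, 2.085, -0.0]
force: [0.9, 0.4, -1.6]
gripper_width: 0.0387
```

Run:
```python
from look import *
go((.4405,.3645,.12),-83.2)
p,d=manip.capture('scene'); save('scene27',p,(240,150,560,380),2.4)
```

```text
t 57.1 tcp [ 0.4854 -0.0519  0.1199] yaw -83.17 tilt [ 0. -0. -1.] w 0.0387 F [ 0.9  0.4 -1.6] j6 1.1
units in current tool frame [-8.376e+00 -9.900e-02 -3.000e-03]
rot z units 0.004 then offset units [-8.376e+00 -9.400e-02 -2.000e-03]
```

View pics/scene27.png

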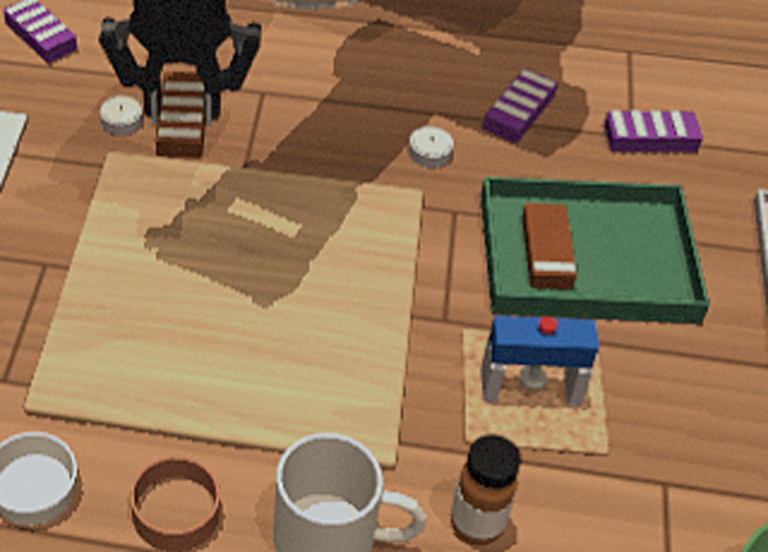

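Call:
apply_moves(hand=[220,220,220,220,220,220,220,220,220,220,220,220], offset=[[-0.4,-0.01,0],[-0.8,-0.01,0],[-0.8,-0.01,0],[-0.8,-0.01,0],[-0.8,-0.01,0],[-0.8,-0.01,0],[-0.8,-0.01,0],[-0.8,-0.01,0],[-0.8,-0.01,0],[-0.8,-0.01,0],[-0.58,0,0],[0,0,0]], delta_rot=[[0,0,0],[0,0,0],[0,0,0],[0,0,0],[0,0,0],[0,0,0],[0,0,0],[0,0,0],[0,0,0],[0,0,0],[0,0,0],[0,0,0]])

```text
time_s: 58.65
tool_pos: [0.4407, 0.3557, 0.118]
tcp_rot: [2.35, -2.081, -0.002]
force: [-1.3, -1.2, -1.3]
gripper_width: 0.0389
```

Run:
```python
from look import *
go((.4405,.3645,-.0224),-83.2)
p,d=manip.capture('wrist'); save('wrist28',p)
```

```text
t 58.65 tcp [0.4407 0.3557 0.118 ] yaw -83.03 tilt [-0.003 -0.001 -1.   ] w 0.0389 F [-1.3 -1.2 -1.3] j6 1.92
units in current tool frame [-0.177 -0.025  2.808]
rot z units 0.021 then offset units [-0.175 -0.016  2.808]
```

View pics/wrist28.png

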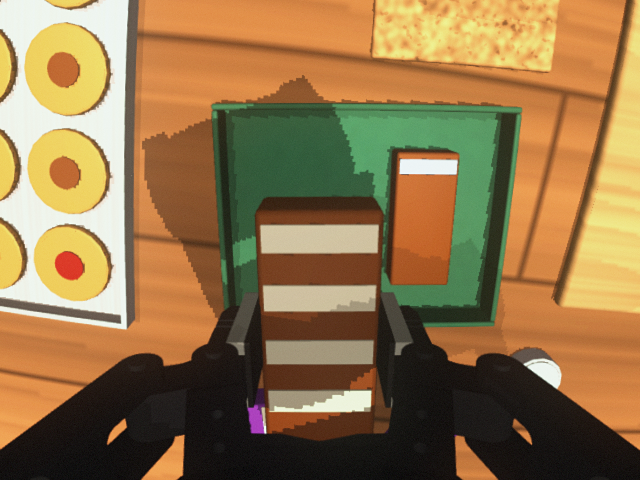

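Call:
apply_moves(hand=[220,220,220,220,220,220,220,220,220,220,220], offset=[[-0.17,-0.02,0],[0,0,0.5],[0,0,0.6],[0,0,0.6],[0,0,0.4],[0,0,0.3],[0,0,0.2],[0,0,0.1],[0,0,0.07],[0,0,0.05],[0,0,0]], delta_rot=[[0,0,0],[0,0,0],[0,0,0],[0,0,0],[0,0,0],[0,0,0],[0,0,0],[0,0,0],[0,0,0],[0,0,0],[0,0,0]])

```text
time_s: 60.08
tool_pos: [0.4419, 0.3634, -0.021]
tcp_rot: [-2.35, 2.085, -0.0]
force: [-0.0, 0.6, -1.5]
gripper_width: 0.0387
```

Call:
apply_moves(hand=[220,220], offset=[[0,0,0.03],[0,0,0]], delta_rot=[[0,0,0],[0,0,0]])

```text
time_s: 60.32
tool_pos: [0.442, 0.3634, -0.0224]
tcp_rot: [-2.349, 2.085, -0.0]
force: [0.1, 0.5, 0.9]
gripper_width: 0.039
```

Call:
apply_moves(hand=[120,95,95,95,95,95,95,40,0,0,0], offset=[[0,0,0],[0,0,0],[0,0,0],[0,0,-0.3],[0,0,-0.6],[0,0,-0.8],[0,0,-0.9],[0,0,-0.9],[0,0,-0.8],[0,0,0],[0,0,0]], delta_rot=[[0,0,0],[0,0,0],[0,0,0],[0,0,0],[0,0,0],[0,0,0],[0,0,0],[0,0,0],[0,0,0],[0,0,0],[0,0,0]])

```text
time_s: 61.7
tool_pos: [0.4415, 0.3631, 0.1922]
tcp_rot: [2.349, -2.085, -0.0]
force: [0.9, -0.7, -0.7]
gripper_width: 0.0854
```

Run:
```python
from look import *
ci=manip.camera_info('scene');p,d=manip.capture('scene'); tops('scene',ci,p,d,.001,region=(.34,.76,-.45,.2)); save('scene29',p)
tops('scene-tin',ci,p,d,-.007,region=(.36,.53,.2,.45))
hsv,C=bars(ci,p,d); H,S,V=[hsv[...,i] for i in range(3)]; x,y,z=[C[...,i] for i in range(3)]
m=((H>100)&(H<130)&(S>120)&(abs(z-.087)<.005)&(y>.15)).astype(np.uint8)
for i,c,n,P,mm in blobs(C,m,30): print('beam',n,np.median(P[:,2]).round(4),rect(P))
ci=manip.camera_info('side');p,d=manip.capture('side')
tops('side-tin',ci,p,d,-.009,region=(.36,.53,.2,.45)); save('side29',p)
go(None)
```

```text
scene 36top [202. 205.] 368 z 0.047 rect [ 0.4371 -0.3414] 8.4 [90.6 39.5]
scene lid [197. 244.] 424 z 0.1067 rect [ 0.6127 -0.2802] 67.1 [58.  54.7]
scene-tin 22top [469. 250.] 550 z 0.0272 rect [0.4516 0.2899] 6.9 [93.5 41.1]
scene-tin 22top [502. 251.] 530 z 0.0278 rect [0.441  0.3618] 8.3 [94.1 41.6]
scene-tin 22top [523. 275.] 113 z 0.0283 rect [0.5083 0.4042] -60.3 [62.6 22.9]
beam 494 0.0879 (array([0.61213837, 0.27773181]), -82.2749400138855, array([82.84944153, 32.31454468]))
side-tin 22top [319. 314.] 276 z 0.0251 rect [0.4555 0.2363] 4.0 [147.5  15.5]
side-tin 22top [317. 333.] 736 z 0.0246 rect [0.4516 0.2907] 7.8 [90.  42.7]
side-tin 22top [354. 372.] 306 z 0.026 rect [0.3748 0.3711] 68.3 [129.4  56.7]
side-tin 22top [321. 360.] 925 z 0.026 rect [0.4413 0.3652] 5.4 [91.1 43.2]
side-tin 22top [296. 383.] 188 z 0.0255 rect [0.4748 0.4258] 1.5 [67.5 10.3]
t 61.8 tcp [0.4414 0.363  0.1915] yaw -83.17 tilt [-0.002 -0.001 -1.   ] w 0.0851 F [0.5 0.1 0.5] j6 1.94
```

View pics/scene29.png

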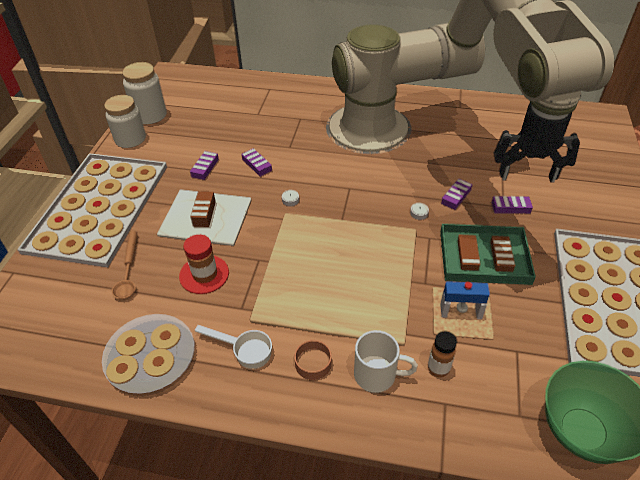

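View pics/side29.png

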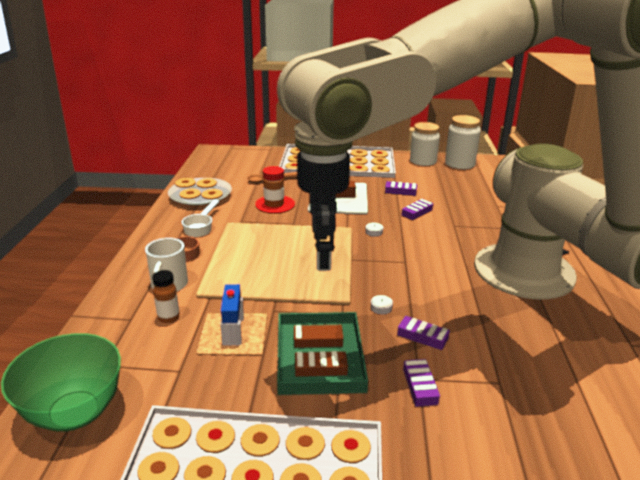

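Run:
```python
from meas import *
for cam in('scene','side'):
    ci=manip.camera_info(cam);p,d=manip.capture(cam); C=cloud(ci,d)
    for nm,c,a,zz in(('bar1',(.451,.2900),7,.026),('bar4',(.4412,.3635),7.5,.026),('bar3',(.4375,-.341),8.4,.046)):
        q=C[...,:2]-np.array(c); a=np.radians(a); u=q@[np.cos(a),np.sin(a)]; v=q@[-np.sin(a),np.cos(a)]
        P=C[(abs(u)<.038)&(abs(v)<.014)&(abs(C[...,2]-zz)<.015)]
        A=np.c_[P[:,:2]-P[:,:2].mean(0),np.ones(len(P))]; s=np.linalg.lstsq(A,P[:,2],rcond=None)[0]
        print(cam,nm,len(P),'slopes',s[:2].round(3),'z',s[2].round(4))
```

```text
scene bar1 316 slopes [ 0.007 -0.004] z 0.0273
scene bar4 317 slopes [0.024 0.013] z 0.0283
scene bar3 251 slopes [0.002 0.005] z 0.0471
side bar1 399 slopes [ 0.007 -0.013] z 0.0249
side bar4 478 slopes [ 0.004 -0.003] z 0.0263
side bar3 20 slopes [-0.205 -0.102] z 0.0441
```

Run:
```python
from cell import manip
print(manip.sense()['time_s'], manip.sign_off())
```

```text
the job is handed in; nothing more can be done
61.9 None
```

The job is handed in at 61.9 s, and my last checks found everything in its place; the system reports no verdict. I moved the jar to the coaster, gauged the bars with 1, 3 and 4 stripes in that order (bar 2 is absent), put the gauge back on its mat and sorted the bars.

**Gauge readings:** the button stood 20 mm above the beam on bars 1 and 4, so they are flat. On bar 3 it stood about 32 mm above, so it is risen. The depth pictures gave the same heights.

**Final positions:**

| Thing | Where it ended | Check |
|---|---|---|
| Jar | on the coaster | about 3 mm from the coaster's centre |
| Gauge | on the mat | about 3 mm from the mat's centre |
| Bars 1 and 4 | side by side in the tin | tops at about 26–27 mm, slopes at most 0.024 rad |
| Bar 3 | middle of the slab | top at 47 mm, flat in the scene camera |

The board was empty and, in the last pictures, the other things looked unmoved.

**What disagreed or went wrong:**
- **First jar grasp:** it failed because the fingers closed on top of the lid, pressing with about 19 N. The fingertips sit about 30 to 45 mm above the reported TCP, so I corrected the heights from then on.
- **Camera differences:** positions from the three cameras differed by 2 to 4 mm.
- **Bar 4 height:** it read about 1 mm higher than bar 1 in the tin, still well within the limit.
- **Bar 3 slope:** the side camera could not confirm it, because the gripper blocked the view.

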